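Square up the corner of a bedside drawer

TASK

A small bedside drawer is being put together and its one loose side leans in. Pick up the L-shaped aluminium square from the cork mat, stand it on the drawer bottom and, pushing with the square and not with the hand, press it fully home into the inside corner until the side stands square and both arms lie flush on back and side without gaps; keep it there for two seconds with a light, steady push of about 8 N on each of the two faces, never more than 20 N on either. Then take it out without disturbing the side, lay it flat in the middle of the cork mat and let go, leaving the glass, notebook and glue bottle where they are.

Things in the scene. Friction and masses are not known exactly. Their poses are not given: they have to be found in the camera images.
- drawer: Plywood drawer bottom, fixed, 9 mm thick (x -100..130, y -110..100 mm), with two pale walls 50 mm high, 12 mm thick: back (along y, 197 mm) and side (along x, 200 mm), other edges open. Origin on the table; x from the back forwards, y towards the side, z up. The walls are dry-fitted: their inside corner is nominally at x -75, y 75 mm, but up to 12 mm off in x and y; back parallel to y.
- side (a joint): Angle of the loose side wall about an upright pivot at the inside corner. 0 = square to the back; positive = free end leans into the drawer; starts 0.06 to 0.11, limits -0.2 and 0.2. Stiff: friction 0.12 N m (about 1 N at the tip of the square's arm); stays where left. A push right at the corner does not turn it; while the square is not against the back it can be pushed past square.
- square: Aluminium square, 250 g, flat: two arms at 90 degrees, 120 long, 16 thick, 24 mm high, and a brace across them as grip, 12 thick, 100 long, 40 mm high. Origin under the brace's middle. Outer faces at x = -45 mm and y = 45 mm; arms end at y = -75 and x = 75. Brace along its (1, 1); fingers close along (-1, 1), towards the heel; 35 mm free inside the brace. Seated, its axes match the drawer's.
- heel (a point): Outer corner of the square at its underside, where the planes of its two outer faces meet: at x = -45, y = 45 mm of the square. It meets the drawer's inside corner when the square is seated.
- grip (a point): Where to grip the square: middle of the brace, 26 mm above the square's underside; axes as the square's.
- mat: Cork mat, 190 x 190 x 4 mm, fixed on the table; the square lies on it at the start. Origin at the centre of its underside.
- glass: Drinking glass, 72 mm wide and 100 mm high, standing; leave alone. Origin under its centre.
- notebook: Black pocket notebook, 90 x 140 x 18 mm, lying flat; leave alone. Origin under its centre.
- glue: White glue bottle, 50 mm wide, 130 mm high, standing; leave alone. Origin under its centre.
Not all that is in view belongs to the job. Of the things like the square, leave any that is black; of the rest the smaller one is meant.

How it is judged:
By the outcome, as a careful person would: the job done as asked, in the order asked, and still so for the second after the job is handed in, with the robot touching nothing.
It also fails if it takes over 72 s, if anything falls off the work surface, if the arm or the gripper's body presses on something with over 40 N, if the wrist force passes 120 N, or if a joint passes its speed limit or range.

ROBOT

A 6-joint arm with a two-finger parallel gripper is mounted at the origin on the work surface. World frame = base frame: x ahead of the robot, y to its left, z up, the work surface at z = 0. Lengths are in m, angles in degrees, forces in N, time in s.
With the tool pointing down it reaches from about 0.375 to 0.9 m from the base axis. Payload 3.1 kg.
Tool frame: the origin (TCP) lies at the very end of the fingers, on their centre line; the grasp point (between the pads) lies 19 mm behind it; z points along the fingers, y is the line along which they close (so a half turn about z gives the same grasp; the last joint's range is limited). The gripper opens to 87 mm and grips with 3 to 60 N. Pads are 19 mm wide; open, the fingers measure 117 mm over their backs; the gripper's body (75 mm by 190 mm) begins 51 mm behind the grasp point.
Start: joints at [64.315, 30.224, 82.088, -0, 67.689, -10.227], TCP at [0.167, 0.602, 0.223] pointing down, gripper open.
Joint ranges: [-176.69, 176.69], [-43.24, 126.21], [12.49, 139.97], [-82, 262], [0, 151.66], [-163.58, 163.58]. Speed limits (degrees/s): [159.86, 159.86, 180, 180, 180, 180].

INTERFACE

Orientations are given as a 3x3 rotation matrix whose columns are the frame's x, y, z axes.
In Python, from rig import bot gives the robot as it stands.
- The arm moves only by the tool move_arm, never from a script. Its argument "increments" is a list of rows, each an object with "xyz": the shift along the tool's x, y, z in mm, a list of three; "roll": the turn about the tool's z in rad; "grip": the opening in per cent of the stroke, from 0 (shut) to 100 (fully open). A call has 1 to 5 rows; each row shifts and turns the commanded pose from where the row before left it, along the tool's axes as they then stand; what a row does not reach is not made up. A row lasts 1/12 s, in which the tool goes at most 41.7 mm and 7.16 degrees, less where a joint would pass 70% of its speed; a pose out of reach is approached as far as the arm can. A call is refused whole if a number of a shift passes 41.7 or a number of a turn 0.125, either way. A call with a gripper value outside its range is refused whole. The fingers move at their own pace and stop on an object; the grip force is fixed at half the most. Time passes only in rows, so rows that do not move let the fingers close. It gives the time, the measured TCP pose, the force, the opening and the grip force at its end, in the units of the state.
- bot.read_state(): the state, without advancing time (a new reading comes with each control period).
- bot.capture(name): name is "scene" or "top" or "wrist"; returns (picture, depth): 400x640x3 uint8, red, green, blue; 400x640 float32, m along the optical axis (not along the pixel's ray), 0 where there is no reading.
- bot.camera_model(name): a dict with "intrinsics" (3x3 intrinsics, pixels), "D" ([k1, k2, p1, p2, k3] as OpenCV has them; the pictures are not rectified), "rvec" (rotation vector, rad) and "tvec" (3), from world to camera coordinates, as OpenCV has them; the wrist camera has in their place "tool_from_camera" (4x4, takes a point from camera to tool coordinates, whose origin is the TCP and whose axes are the flange's). Camera axes: x right, y down, z forward; pixel columns grow to the right and rows downward; lengths in m; the calibration is good to about 2 mm. A picture is of the moment at which its call begins: read the wrist's pose just before it. camera_model takes no time and is no camera call.
- bot.hand_in(): hands the job in; it is judged then, once.
Trained networks look in the newest picture that a camera, given by its name, has taken for a name from the list of things; names that differ only in an ending like _2 or _b are one class to them, and where a whole thing is asked for, a point or a joint stands for the part that bears it (a point fixed in the world has none). Each returns a list of dicts, best first, with "conf" (0 to 1); they miss things now and then, are a little off and sometimes report something else, mostly with a low value. They report only what shows in the picture. A call takes as long as a camera call. They do not tell look-alikes from the thing itself.
- bot.spot_in(label, camera): "at" ([x, y, z] in m, in the coordinates of the camera as it stood for that picture, good to about 4 mm: the middle of the surface that is visible of it).
- bot.trace(label, camera): "mask" (400x640 bool, what is visible of it).
The state is a dict: "time_s": time; "joint_positions": joint angles; "qvel": joint speeds; "tau": joint torques, N m; "position": TCP position; "tcp_rot": TCP orientation; "force": force on the tool from outside, world axes, zero at the start; "moment": the same for the moment, N m; "opening": opening from 0.0 (shut) to 1.0 (fully open); "grasp_force": force on a finger pad.
Only numpy, scipy, OpenCV 4.12 (cv2) and the standard library are available. Lean on these libraries where they do the work, as an engineer would, in place of code of your own. Each camera call takes 0.05 s, during which the arm holds its last target. There are 200 camera calls.

## Working session

There is one attempt and no reset: what is moved stays moved. The work goes in short steps, Python scripts to look and compute and a tool call to move; the robot and the scene stay as the last step left them, time stands still between calls to the robot, and variables do not carry over. Pictures are saved under pics/ and viewed, at most 10 in all, crops included, and the job is handed in when it is done.

Besides the shell and the picture viewer there is one more tool, called after "Emit:" by a JSON object that holds its "op" and its "data". move_arm: Moves the arm, as the interface text tells. Its arguments: {"type":"object","properties":{"increments":{"type":"array"}},"required":["increments"]}

```bash
mkdir -p pics; ls
cat > h.py <<'E'
import numpy as np, cv2
from rig import bot
def cam(n):
    m=bot.camera_model(n);K=np.array(m["intrinsics"]);D=np.array(m["D"])
    if n=="wrist":
        s=bot.read_state();T=np.eye(4);T[:3,:3]=s["tcp_rot"];T[:3,3]=s["position"]
        W=T@np.array(m["tool_from_camera"])
    else:
        R=cv2.Rodrigues(np.array(m["rvec"]))[0];t=np.array(m["tvec"]).ravel();W=np.eye(4);W[:3,:3]=R.T;W[:3,3]=-R.T@t
    return K,D,W
def cloud(n,depth,c=None):
    K,D,W=c or cam(n);h,w=depth.shape
    v,u=np.mgrid[:h,:w];p=cv2.undistortPoints(np.stack([u,v],-1).reshape(-1,1,2).astype(float),K,D).reshape(h,w,2)
    P=np.dstack([p*depth[...,None],depth]);P=P@W[:3,:3].T+W[:3,3];P[depth==0]=np.nan;return P
def save(n,im): cv2.imwrite(n,im[...,::-1])
E
python3 - <<'E'
from h import *
s=bot.read_state();print(s["time_s"],s["position"],np.round(s["tcp_rot"],3).tolist(),s["opening"],s["force"])
for n in("top","scene"):
    c=cam(n);im,d=bot.capture(n);save(f"pics/{n}0.png",im);P=cloud(n,d,c);np.save(f"{n}0.npy",P)
    print(n,c[2][:3,3])
    for l in("square","drawer","mat","side","glass","notebook","glue","heel"):
        for r in bot.trace(l,n)[:4]:
            m=r["mask"];v,u=np.nonzero(m);print(l,round(r["conf"],2),m.sum(),u.mean().round(),v.mean().round(),np.nanmedian(P[m],0).round(3),np.nanmin(P[m],0).round(3),np.nanmax(P[m],0).round(3))
print(bot.read_state()["time_s"])
E
```

```text
pics
0.0 [0.16624846 0.60173338 0.22156071] [[-0.964, 0.267, -0.001], [0.267, 0.964, -0.002], [0.0, -0.002, -1.0]] 1.0055457996631172 [ 0.14656944  0.06161563 -0.69635513]
top [ 0.32367379 -0.1332591   1.36443031]
square 0.71 655 361.0 276.0 [ 0.293 -0.249  0.025] [ 0.203 -0.309 -0.007] [ 0.357 -0.203  0.047]
square 0.6 667 335.0 210.0 [ 0.473 -0.171  0.029] [ 0.431 -0.264 -0.001] [ 0.537 -0.114  0.052]
square 0.57 1293 447.0 186.0 [ 0.528 -0.514  0.034] [ 0.48  -0.588 -0.001] [ 0.644 -0.38   0.064]
drawer 0.94 4318 222.0 214.0 [0.465 0.15  0.01 ] [ 0.346  0.039 -0.003] [0.587 0.266 0.019]
mat 0.63 3582 336.0 200.0 [ 0.513 -0.183  0.004] [ 0.405 -0.282 -0.006] [ 0.605 -0.084  0.048]
side 0.69 670 187.0 207.0 [0.485 0.245 0.053] [ 0.396  0.206 -0.004] [0.584 0.305 0.067]
side 0.66 642 335.0 210.0 [ 0.472 -0.171  0.029] [ 0.429 -0.265 -0.   ] [ 0.539 -0.114  0.052]
glass 0.85 580 279.0 113.0 [ 0.767 -0.016  0.055] [ 0.716 -0.052 -0.002] [0.786 0.016 0.106]
notebook 0.8 1440 363.0 125.0 [ 0.729 -0.265  0.018] [ 0.681 -0.338 -0.005] [ 0.789 -0.193  0.028]
glue 0.95 420 204.0 117.0 [0.738
[... 630 characters left out ...]
.398 0.207 0.006] [0.589 0.282 0.063]
glass 0.67 1439 389.0 274.0 [ 0.744 -0.014  0.065] [ 0.718 -0.052  0.001] [0.79  0.02  0.103]
notebook 0.91 2635 270.0 291.0 [ 0.738 -0.263  0.018] [ 0.684 -0.334  0.   ] [ 0.782 -0.191  0.023]
glue 0.94 999 489.0 261.0 [0.759 0.195 0.079] [ 0.68   0.18  -0.001] [0.775 0.3   0.133]
glue 0.58 4523 425.0 186.0 [0.487 0.155 0.009] [ 0.34   0.039 -0.004] [0.605 0.274 0.055]
heel 0.82 2386 168.0 230.0 [ 0.55  -0.506  0.033] [ 0.485 -0.579 -0.002] [ 0.647 -0.377  0.059]
heel 0.8 1059 299.0 194.0 [ 0.483 -0.175  0.027] [ 0.422 -0.267  0.001] [ 0.544 -0.111  0.047]
heel 0.75 735 269.0 150.0 [ 0.313 -0.249  0.023] [ 0.203 -0.307 -0.002] [ 0.361 -0.199  0.043]
0.9
```

Run:
```python
import cv2
a=cv2.imread("pics/top0.png");cv2.imwrite("pics/topcrop.png",cv2.resize(a[80:330,130:530],None,fx=2,fy=2,interpolation=cv2.INTER_CUBIC))
```

```text
(no output)
```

View pics/topcrop.png

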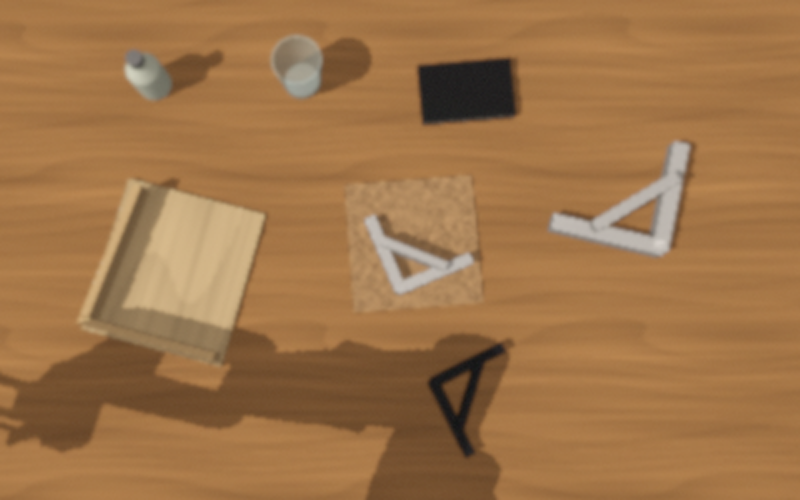

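View pics/scene0.png

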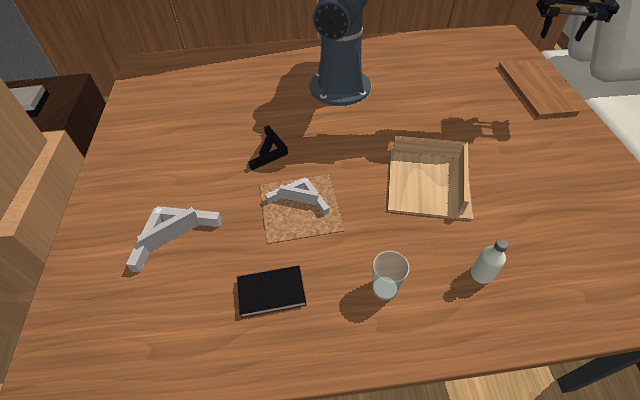

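Three look-alikes in the top image: black (361,276), small aluminium on the mat (335,210), large aluminium (447,186). The small aluminium one on the mat fits, since it isn't black and is the smaller of the other two. The enlarged crop confirms this, with its heel at crop (400,290) and arms ending at (370,218) and (470,260). The drawer is at crop (170,270), with its corner at lower left.

Run:
```python
from h import *
m=bot.camera_model("wrist");print(np.round(m["tool_from_camera"],3).tolist(),np.round(m["intrinsics"],0).tolist())
P=np.load("top0.npy")
# rough axis of back/side top edges z>.045 in drawer region, mat-square arms
q=P.reshape(-1,3);ok=np.isfinite(q[:,2])
d=q[ok&(q[:,2]>.048)&(q[:,2]<.07)&(q[:,0]>.3)&(q[:,0]<.62)&(q[:,1]>.02)&(q[:,1]<.33)]
cv2.imwrite
for p in (d[d[:,1]>.21],d[d[:,0]<.40]):
    l=cv2.fitLine(p[:,:2].astype(np.float32),cv2.DIST_HUBER,0,.001,.001).ravel();print(len(p),l,np.degrees(np.arctan2(l[1],l[0])),p.min(0),p.max(0))
```

```text
[[-0.001, -0.964, -0.267, 0.073], [1.0, -0.001, 0.0, 0.0], [-0.001, -0.267, 0.964, -0.163], [0.0, 0.0, 0.0, 1.0]] [[286.0, 0.0, 321.0], [0.0, 286.0, 199.0], [0.0, 0.0, 1.0]]
511 [ 0.95827353 -0.28585285  0.5017583   0.23752722] -16.609835 [0.36523997 0.21005406 0.04807489] [0.58664345 0.28990721 0.0666756 ]
328 [0.27185628 0.96233785 0.36719862 0.19540425] 74.22524 [0.33687285 0.0969365  0.05065618] [0.399271   0.28990721 0.06581386]
```

Emit:
{"op": "move_arm", "data": {"increments": [{"xyz": [-27,-25,0],"roll": 0,"grip": 100},{"xyz": [-27,-25,0],"roll": 0,"grip": 100},{"xyz": [-27,-25,0],"roll": 0,"grip": 100},{"xyz": [-27,-25,0],"roll": 0,"grip": 100},{"xyz": [-27,-25,0],"roll": 0,"grip": 100}]}}

```text
time_s: 1.32
position: [0.2639, 0.4446, 0.2227]
tcp_rot: [[-0.964, 0.266, 0.001], [0.266, 0.964, 0.0], [-0.0, 0.0, -1.0]]
force: [1.0, 0.2, 0.6]
opening: 1.0
grasp_force: 0.0
```

Emit:
{"op": "move_arm", "data": {"increments": [{"xyz": [-27,-25,0],"roll": 0,"grip": 100},{"xyz": [-27,-25,0],"roll": 0,"grip": 100},{"xyz": [-27,-25,0],"roll": 0,"grip": 100},{"xyz": [-27,-25,0],"roll": 0,"grip": 100},{"xyz": [-27,-25,0],"roll": 0,"grip": 100}]}}

```text
time_s: 1.73
position: [0.3609, 0.288, 0.2229]
tcp_rot: [[-0.964, 0.266, 0.001], [0.266, 0.964, 0.0], [-0.001, 0.001, -1.0]]
force: [1.0, 0.6, 0.4]
opening: 1.004
grasp_force: 0.0
```

Emit:
{"op": "move_arm", "data": {"increments": [{"xyz": [-27,-25,0],"roll": 0,"grip": 100},{"xyz": [-27,-25,0],"roll": 0,"grip": 100},{"xyz": [-27,-25,0],"roll": 0,"grip": 100},{"xyz": [-27,-25,0],"roll": 0,"grip": 100},{"xyz": [-27,-25,0],"roll": 0,"grip": 100}]}}

```text
time_s: 2.15
position: [0.4578, 0.1313, 0.2229]
tcp_rot: [[-0.964, 0.267, 0.001], [0.267, 0.964, 0.0], [-0.001, 0.0, -1.0]]
force: [0.8, 0.2, -1.4]
opening: 1.004
grasp_force: 0.0
```

Emit:
{"op": "move_arm", "data": {"increments": [{"xyz": [0,0,0],"roll": 0,"grip": 100},{"xyz": [0,0,0],"roll": 0,"grip": 100},{"xyz": [0,0,0],"roll": 0,"grip": 100}]}}

```text
time_s: 2.4
position: [0.4564, 0.133, 0.2224]
tcp_rot: [[-0.964, 0.267, -0.001], [0.267, 0.964, 0.0], [0.001, 0.0, -1.0]]
force: [-0.7, 0.5, -0.4]
opening: 0.999
grasp_force: 0.0
```

Run:
```python
from h import *
s=bot.read_state();print(s["time_s"],s["position"],np.round(s["tcp_rot"],3).tolist(),s["force"])
c=cam("wrist");im,d=bot.capture("wrist");save("pics/w1.png",im);np.savez("w1.npz",P=cloud("wrist",d,c),im=im,d=d)
```

```text
2.4 [0.45639642 0.1330494  0.222444  ] [[-0.964, 0.267, -0.001], [0.267, 0.964, 0.0], [0.001, 0.0, -1.0]] [-0.65771257  0.45442007 -0.41380427]
```

View pics/w1.png

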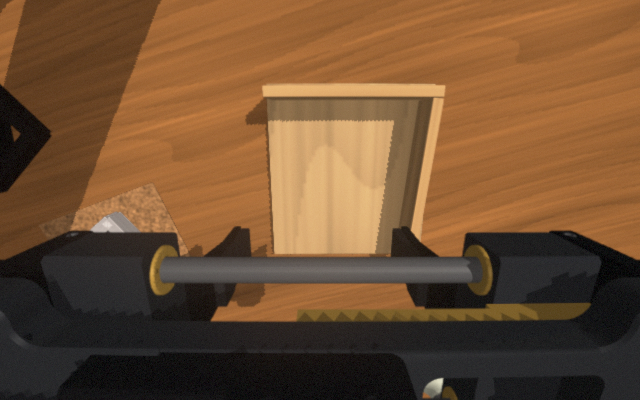

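Wrist view: the back wall's top edge runs (262,90)-(445,90), the inner corner is near (420,100), and the leaning side runs from (440,95) to (415,245). The square is mostly hidden by the gripper at lower left (112,222).

```bash
cat > fit.py <<'E'
from h import *
def drawer(P,top=.052):
    """inner lines of back and side from top rims; returns yaw, corner, side yaw"""
    q=P.reshape(-1,3);q=q[np.isfinite(q[:,2])]
    q=q[(q[:,0]>.3)&(q[:,0]<.62)&(q[:,1]>.02)&(q[:,1]<.33)&(q[:,2]>top)&(q[:,2]<.068)]
    yaw=np.radians(-15.6);sy=np.radians(-20.);c=np.array([.385,.245])
    def lim(v):
        a,b=np.percentile(v,[2,98]);return (a+b)/2,b-a
    for it in range(8):
        X=np.array([np.cos(yaw),np.sin(yaw)]);Y=np.array([-X[1],X[0]])
        S=np.array([np.cos(sy),np.sin(sy)]);N=np.array([-S[1],S[0]])
        r=q[:,:2]-c
        b=(abs(r@X+6e-3)<.012)&(r@Y<-.02)&(r@Y>-.2)
        s=(abs(r@N-6e-3)<.012)&(r@S>.02)&(r@S<.21)
        B=q[b,:2].astype(np.float32);T=q[s,:2].astype(np.float32)
        lb=cv2.fitLine(B,cv2.DIST_HUBER,0,1e-4,1e-4).ravel();ls=cv2.fitLine(T,cv2.DIST_HUBER,0,1e-4,1e-4).ravel()
        db=lb[:2]*np.sign(lb[1]);ds=ls[:2]*np.sign(ls[0])
        yaw=np.arctan2(-db[0],db[1]);sy=np.arctan2(ds[1],ds[0])
        X=np.array([np.cos(yaw),np.sin(yaw)]);N=np.array([-np.sin(sy),np.cos(sy)])
        mb,wb=lim((B-lb[2:])@X);ms,ws=lim((T-ls[2:])@N)
        pb=lb[2:]+X*(mb+.006);ps=ls[2:]+N*(ms-.006)
        c=np.linalg.solve(np.array([X,N]),[X@pb,N@ps])
    return dict(yaw=np.degrees(yaw),side=np.degrees(sy),lean=yaw-sy,corner=c,nb=len(B),ns=len(T),wb=wb,ws=ws,zb=np.median(q[b,2]),zs=np.median(q[s,2]))
E
python3 - <<'E'
from fit import *
P=np.load("w1.npz")["P"];print(drawer(P));print(drawer(np.load("top0.npy")));print(drawer(np.load("scene0.npy")))
q=P.reshape(-1,3);f=q[(q[:,2]<.02)&(q[:,0]>.42)&(q[:,0]<.5)&(q[:,1]>.1)&(q[:,1]<.18)];print(np.median(f[:,2]),f[:,2].std())
E
```

```text
Traceback (most recent call last):
  File "fit.py", line 16, in drawer
    lb=cv2.fitLine(B,cv2.DIST_HUBER,0,1e-4,1e-4).ravel();ls=cv2.fitLine(T,cv2.DIST_HUBER,0,1e-4,1e-4).ravel()
                                                            ~~~~~~~~~~~^^^^^^^^^^^^^^^^^^^^^^^^^^^^^^
cv2.error: OpenCV(4.12.0) /io/opencv/modules/imgproc/src/linefit.cpp:50: error: (-215:Assertion failed) count > 0 in function 'fitLine2D_wods'
```

```bash
sed -i 's/\[.385,.245\]/[.393,.266]/; s/radians(-20.)/radians(-17)/' fit.py
python3 - <<'E'
from fit import *
P=np.load("w1.npz")["P"]
for p in (P,np.load("top0.npy"),np.load("scene0.npy")):
    try: print(drawer(p))
    except Exception as e: print(e)
q=P.reshape(-1,3);f=q[(q[:,2]<.02)&(q[:,0]>.42)&(q[:,0]<.5)&(q[:,1]>.1)&(q[:,1]<.18)];print(np.median(f[:,2]),f[:,2].std())
E
```

```text
{'yaw': np.float32(-15.684507), 'side': np.float32(-19.954193), 'lean': np.float32(0.07452008), 'corner': array([0.39594958, 0.27616319]), 'nb': 1710, 'ns': 1439, 'wb': np.float64(0.010447533521801233), 'ws': np.float64(0.011919384486973286), 'zb': np.float64(0.05936304346706536), 'zs': np.float64(0.05917772892424927)}
{'yaw': np.float32(-15.537517), 'side': np.float32(-19.95724), 'lean': np.float32(0.07713872), 'corner': array([0.39473399, 0.27296268]), 'nb': 261, 'ns': 314, 'wb': np.float64(0.011518634762614964), 'ws': np.float64(0.01301362623460591), 'zb': np.float64(0.058970238161058175), 'zs': np.float64(0.05871231927381437)}
{'yaw': np.float32(-15.308144), 'side': np.float32(-19.821491), 'lean': np.float32(0.07877278), 'corner': array([0.39567323, 0.27530469]), 'nb': 294, 'ns': 293, 'wb': np.float64(0.014693291494622826), 'ws': np.float64(0.012337653152644632), 'zb': np.float64(0.05829315725245904), 'zs': np.float64(0.059247568843481924)}
0.009260314410442283 0.0007448244076878611
```

Emit:
{"op": "move_arm", "data": {"increments": [{"xyz": [-8.5,-37,0],"roll": 0,"grip": 100},{"xyz": [-8.5,-37,0],"roll": 0,"grip": 100},{"xyz": [-8.5,-37,0],"roll": 0,"grip": 100},{"xyz": [-8.5,-37,0],"roll": 0,"grip": 100},{"xyz": [-8.5,-37,0],"roll": 0,"grip": 100}]}}

```text
time_s: 2.87
position: [0.4478, -0.0562, 0.2227]
tcp_rot: [[-0.965, 0.263, -0.0], [0.263, 0.965, 0.0], [0.0, 0.0, -1.0]]
force: [0.5, -0.2, -0.2]
opening: 0.999
grasp_force: 0.0
```

Emit:
{"op": "move_arm", "data": {"increments": [{"xyz": [-8.5,-37,0],"roll": 0,"grip": 100},{"xyz": [-8.5,-37,0],"roll": 0,"grip": 100},{"xyz": [-8.5,-37,0],"roll": 0,"grip": 100},{"xyz": [-8.5,-37,0],"roll": 0,"grip": 100},{"xyz": [-8.5,-37,0],"roll": 0,"grip": 100}]}}

```text
time_s: 3.28
position: [0.4402, -0.246, 0.2227]
tcp_rot: [[-0.965, 0.264, -0.0], [0.264, 0.965, 0.001], [0.0, 0.001, -1.0]]
force: [1.3, 0.2, -0.5]
opening: 0.997
grasp_force: 0.0
```

Emit:
{"op": "move_arm", "data": {"increments": [{"xyz": [0,0,0],"roll": 0.12,"grip": 100},{"xyz": [0,0,0],"roll": 0.12,"grip": 100},{"xyz": [0,0,0],"roll": 0.12,"grip": 100},{"xyz": [0,0,0],"roll": 0.12,"grip": 100},{"xyz": [0,0,0],"roll": 0.12,"grip": 100}]}}

```text
time_s: 3.7
position: [0.4405, -0.2443, 0.2225]
tcp_rot: [[-0.642, 0.766, -0.0], [0.766, 0.642, 0.001], [0.001, 0.0, -1.0]]
force: [0.2, 1.1, 0.1]
opening: 0.997
grasp_force: 0.0
```

Emit:
{"op": "move_arm", "data": {"increments": [{"xyz": [0,0,0],"roll": 0.12,"grip": 100},{"xyz": [0,0,0],"roll": 0.12,"grip": 100},{"xyz": [0,0,0],"roll": 0.12,"grip": 100},{"xyz": [0,0,0],"roll": 0.12,"grip": 100},{"xyz": [0,0,0],"roll": 0.12,"grip": 100}]}}

```text
time_s: 4.12
position: [0.4406, -0.2441, 0.2226]
tcp_rot: [[-0.098, 0.995, -0.0], [0.995, 0.098, 0.001], [0.001, -0.0, -1.0]]
force: [0.3, 0.3, 0.2]
opening: 0.995
grasp_force: 0.0
```

Emit:
{"op": "move_arm", "data": {"increments": [{"xyz": [0,0,0],"roll": 0.12,"grip": 100},{"xyz": [0,0,0],"roll": 0.12,"grip": 100},{"xyz": [0,0,0],"roll": 0.12,"grip": 100},{"xyz": [0,0,0],"roll": 0.12,"grip": 100},{"xyz": [0,0,0],"roll": 0,"grip": 100}]}}

```text
time_s: 4.53
position: [0.4406, -0.2443, 0.2226]
tcp_rot: [[0.369, 0.929, -0.0], [0.929, -0.369, 0.0], [0.0, -0.0, -1.0]]
force: [-0.4, -0.2, -0.4]
opening: 1.001
grasp_force: 0.0
```

Emit:
{"op": "move_arm", "data": {"increments": [{"xyz": [0,0,0],"roll": 0,"grip": 100},{"xyz": [0,0,0],"roll": 0,"grip": 100}]}}

```text
time_s: 4.7
position: [0.4405, -0.2452, 0.2226]
tcp_rot: [[0.366, 0.931, -0.0], [0.931, -0.366, 0.0], [0.0, -0.0, -1.0]]
force: [-0.0, -0.0, 0.5]
opening: 1.001
grasp_force: 0.0
```

Run:
```python
from h import *
s=bot.read_state();print(s["time_s"],s["position"],np.round(s["tcp_rot"],3).tolist(),s["force"])
c=cam("wrist");im,d=bot.capture("wrist");save("pics/w2.png",im);P=cloud("wrist",d,c)
M=[r["mask"] for r in bot.trace("square","wrist")]
np.savez("w2.npz",P=P,im=im,d=d,M=np.array(M))
for m in M:v,u=np.nonzero(m);print(m.sum(),u.mean(),v.mean(),np.nanmedian(P[m],0),np.nanmin(P[m],0),np.nanmax(P[m],0))
```

```text
4.7 [ 0.44047197 -0.2452068   0.22255202] [[0.366, 0.931, -0.0], [0.931, -0.366, 0.0], [0.0, -0.0, -1.0]] [-0.03913277 -0.01766384  0.46856017]
3369 326.94033837934103 111.46067082220243 [ 0.47461386 -0.16311977  0.02871034] [ 0.42920553 -0.26334915  0.00421693] [ 0.54067945 -0.11113397  0.04675915]
3049 223.35847818957035 216.27058051820268 [ 0.30477672 -0.24482981  0.02436081] [ 0.21912001 -0.30782206 -0.00050635] [ 0.35813558 -0.19689812  0.04249014]
```

View pics/w2.png

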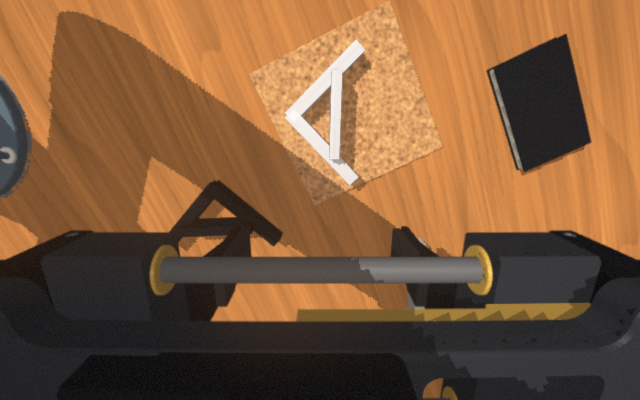

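The wrist view shows the aluminium square on the mat: heel (290,115), arm ends (360,45) and (352,180), upright brace from (337,72) to (335,158). The black one is at (225,215) and gets left alone.

```bash
cat >> fit.py <<'E'
def square(P,m,zb):
    """zb = height of underside. brace top zb+.040, arms zb+.024"""
    q=P[m];q=q[np.isfinite(q[:,2])]
    B=q[q[:,2]>zb+.034][:,:2].astype(np.float32);A=q[(q[:,2]>zb+.018)&(q[:,2]<zb+.030)][:,:2]
    l=cv2.fitLine(B,cv2.DIST_HUBER,0,1e-4,1e-4).ravel();r=B-l[2:]
    n=np.array([-l[1],l[0]]);
    a=np.percentile(r@l[:2],[.5,99.5]);b=np.percentile(r@n,[2,98])
    c=l[2:]+l[:2]*a.mean()+n*b.mean()
    yaw=np.arctan2(l[1],l[0])-np.pi/4
    out=[]
    for y in (yaw,yaw+np.pi):
        R=np.array([[np.cos(y),-np.sin(y)],[np.sin(y),np.cos(y)]]);p=(A-c)@R
        out.append((y,np.percentile(p,[1,99],axis=0)))
    y,e=max(out,key=lambda o:o[1][1][0]-o[1][1][1]+0*o[0])
    R=np.array([[np.cos(y),-np.sin(y)],[np.sin(y),np.cos(y)]]);p=(A-c)@R
    # refine with the outer arm lines
    ax=p[(p[:,1]>.025)&(abs(p[:,0]-.0)<.07)].astype(np.float32);ay=p[(p[:,0]<-.025)&(p[:,1]<.02)].astype(np.float32)
    dx=cv2.fitLine(ax,cv2.DIST_HUBER,0,1e-4,1e-4).ravel();dy=cv2.fitLine(ay,cv2.DIST_HUBER,0,1e-4,1e-4).ravel()
    return dict(c=c,yaw=np.degrees(y),ext=(e*1e3).round(1).tolist(),brace=((a[1]-a[0])*1e3,(b[1]-b[0])*1e3),zbr=np.median(q[q[:,2]>zb+.034][:,2]),
      armx=(np.degrees(np.arctan(dx[1]/dx[0])),dx[2:]*1e3),army=(np.degrees(np.arctan(-dy[0]/dy[1])),dy[2:]*1e3))
E
python3 - <<'E'
from fit import *
z=np.load("w2.npz");print(square(z["P"],z["M"][0],.004))
P=z["P"];q=P.reshape(-1,3);m=q[(abs(q[:,2]-.004)<.002)&(q[:,0]>.40)&(q[:,0]<.61)&(q[:,1]>-.29)&(q[:,1]<-.08)]
for r in bot.trace("mat","wrist")[:1]:
    k=cv2.findContours(r["mask"].astype(np.uint8),0,2)[0];k=max(k,key=cv2.contourArea);pts=P[k[:,0,1],k[:,0,0]][:,:2].astype(np.float32);pts=pts[np.isfinite(pts[:,0])];print(r["conf"],cv2.minAreaRect(pts))
E
```

```text
{'c': array([ 0.48419437, -0.17948244]), 'yaw': np.float32(22.424135), 'ext': [[-43.9, -70.9], [72.6, 44.7]], 'brace': (np.float64(98.48844610154627), np.float64(11.697474811226131)), 'zbr': np.float64(0.04420158974298741), 'armx': (np.float32(0.9554686), array([11.783503, 36.89723 ], dtype=float32)), 'army': (np.float32(-0.22406867), array([-36.595818, -24.841421], dtype=float32))}
0.67 ((0.504655659198761, -0.18056908249855042), (0.19140245020389557, 0.1908429116010666), 4.185397148132324)
```

Emit:
{"op": "move_arm", "data": {"increments": [{"xyz": [25,5.5,0],"roll": 0.016,"grip": 26},{"xyz": [26,5.5,0],"roll": 0,"grip": 26},{"xyz": [26,5.5,0],"roll": 0,"grip": 26},{"xyz": [0,0,30],"roll": 0,"grip": 26},{"xyz": [0,0,30],"roll": 0,"grip": 26}]}}

```text
time_s: 5.27
position: [0.4872, -0.1811, 0.1636]
tcp_rot: [[0.381, 0.924, 0.006], [0.924, -0.381, -0.003], [-0.001, 0.006, -1.0]]
force: [0.2, 0.0, -0.6]
opening: 0.709
grasp_force: 0.0
```

Emit:
{"op": "move_arm", "data": {"increments": [{"xyz": [0,0,30],"roll": 0,"grip": 26},{"xyz": [0,0,30],"roll": 0,"grip": 26},{"xyz": [0,0,20],"roll": 0,"grip": 26},{"xyz": [0,0,0],"roll": 0,"grip": 26},{"xyz": [0,0,0],"roll": 0,"grip": 26}]}}

```text
time_s: 5.68
position: [0.4842, -0.1811, 0.0818]
tcp_rot: [[0.385, 0.923, -0.002], [0.923, -0.385, 0.001], [0.0, -0.003, -1.0]]
force: [0.7, 0.0, -0.2]
opening: 0.332
grasp_force: 0.0
```

Run:
```python
from h import *
s=bot.read_state();print(s["time_s"],s["position"],np.round(s["tcp_rot"],4).tolist(),s["force"])
R=np.array(s["tcp_rot"]);print((R.T@(np.array([.4842,-.1795,.011])-s["position"])*1e3).round(1),np.degrees(np.arctan2(R[1,1],R[0,1])))
c=cam("wrist");im,d=bot.capture("wrist");save("pics/w3.png",im)
from fit import *
for r in bot.trace("square","wrist")[:1]:
  P=cloud("wrist",d,c);print(r["mask"].sum(),square(P,r["mask"],.004))
```

```text
5.6833 [ 0.48423872 -0.18106539  0.08182396] [[0.3845, 0.9231, -0.0022], [0.9231, -0.3845, 0.0014], [0.0005, -0.0026, -1.0]] [ 0.69080577  0.02251387 -0.24908506]
[ 1.4 -0.5 70.8] -22.61363710974768Traceback (most recent call last):
  File "<stdin>", line 7, in <module>
  File "fit.py", line 41, in square
    dx=cv2.fitLine(ax,cv2.DIST_HUBER,0,1e-4,1e-4).ravel();dy=cv2.fitLine(ay,cv2.DIST_HUBER,0,1e-4,1e-4).ravel()
       ~~~~~~~~~~~^^^^^^^^^^^^^^^^^^^^^^^^^^^^^^^
cv2.error: OpenCV(4.12.0) /io/opencv/modules/imgproc/src/linefit.cpp:50: error: (-215:Assertion failed) count > 0 in function 'fitLine2D_wods'
```

View pics/w3.png

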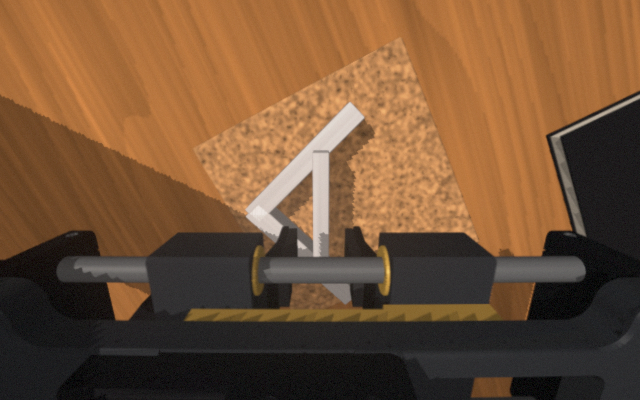

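The brace (u≈321) sits midway between the fingers (290, 355), so I go down and grip.

Emit:
{"op": "move_arm", "data": {"increments": [{"xyz": [1,-0.5,15],"roll": 0,"grip": 26},{"xyz": [0,0,18],"roll": 0,"grip": 26},{"xyz": [0,0,18],"roll": 0,"grip": 26},{"xyz": [0,0,15],"roll": 0,"grip": 26},{"xyz": [0,0,4],"roll": 0,"grip": 26}]}}

```text
time_s: 6.2
position: [0.485, -0.1805, 0.0125]
tcp_rot: [[0.385, 0.923, 0.0], [0.923, -0.385, -0.0], [-0.0, 0.001, -1.0]]
force: [0.2, -0.1, -0.4]
opening: 0.258
grasp_force: 0.0
```

Emit:
{"op": "move_arm", "data": {"increments": [{"xyz": [0,0,0],"roll": 0,"grip": 26},{"xyz": [0,0,0],"roll": 0,"grip": 0},{"xyz": [0,0,0],"roll": 0,"grip": 0},{"xyz": [0,0,0],"roll": 0,"grip": 0},{"xyz": [0,0,0],"roll": 0,"grip": 0}]}}

```text
time_s: 6.62
position: [0.4848, -0.1803, 0.0138]
tcp_rot: [[0.384, 0.923, 0.001], [0.923, -0.384, -0.001], [-0.0, 0.001, -1.0]]
force: [-1.3, 0.6, 6.2]
opening: 0.136
grasp_force: 30.0
```

Emit:
{"op": "move_arm", "data": {"increments": [{"xyz": [0,0,0],"roll": 0,"grip": 0},{"xyz": [0,0,0],"roll": 0,"grip": 0},{"xyz": [0,0,0],"roll": 0,"grip": 0}]}}

```text
time_s: 6.87
position: [0.4848, -0.1803, 0.0138]
tcp_rot: [[0.384, 0.923, 0.001], [0.923, -0.384, -0.001], [-0.0, 0.001, -1.0]]
force: [-1.9, 0.3, 6.4]
opening: 0.133
grasp_force: 30.0
```

Emit:
{"op": "move_arm", "data": {"increments": [{"xyz": [0,0,-5],"roll": 0,"grip": 0},{"xyz": [0,0,-15],"roll": 0,"grip": 0},{"xyz": [0,0,-20],"roll": 0,"grip": 0},{"xyz": [0,0,-20],"roll": 0,"grip": 0},{"xyz": [0,0,-20],"roll": 0,"grip": 0}]}}

```text
time_s: 7.28
position: [0.4845, -0.18, 0.0934]
tcp_rot: [[0.385, 0.923, -0.0], [0.923, -0.385, 0.0], [0.0, -0.0, -1.0]]
force: [-0.6, -0.8, -3.0]
opening: 0.142
grasp_force: 30.0
```

Emit:
{"op": "move_arm", "data": {"increments": [{"xyz": [0,0,-20],"roll": 0,"grip": 0},{"xyz": [0,0,-20],"roll": 0,"grip": 0},{"xyz": [0,0,-15],"roll": 0,"grip": 0},{"xyz": [0,0,-5],"roll": 0,"grip": 0},{"xyz": [0,0,0],"roll": 0,"grip": 0}]}}

```text
time_s: 7.7
position: [0.4855, -0.1806, 0.154]
tcp_rot: [[0.385, 0.923, 0.003], [0.923, -0.385, -0.002], [-0.001, 0.004, -1.0]]
force: [-0.3, 0.2, -3.4]
opening: 0.141
grasp_force: 30.0
```

Emit:
{"op": "move_arm", "data": {"increments": [{"xyz": [0,0,0],"roll": 0.063,"grip": 0},{"xyz": [0,0,0],"roll": 0.1,"grip": 0},{"xyz": [0,0,0],"roll": 0.1,"grip": 0},{"xyz": [0,0,0],"roll": 0.1,"grip": 0},{"xyz": [0,0,0],"roll": 0.1,"grip": 0}]}}

```text
time_s: 8.12
position: [0.4838, -0.1796, 0.1511]
tcp_rot: [[0.76, 0.65, -0.002], [0.65, -0.76, 0.002], [-0.001, -0.003, -1.0]]
force: [0.1, 0.4, -3.3]
opening: 0.137
grasp_force: 30.0
```

Emit:
{"op": "move_arm", "data": {"increments": [{"xyz": [0,0,0],"roll": 0.1,"grip": 0},{"xyz": [0,0,0],"roll": 0.06,"grip": 0},{"xyz": [0,0,0],"roll": 0.04,"grip": 0},{"xyz": [0,0,0],"roll": 0,"grip": 0},{"xyz": [0,0,0],"roll": 0,"grip": 0}]}}

```text
time_s: 8.53
position: [0.484, -0.1798, 0.1514]
tcp_rot: [[0.871, 0.491, -0.002], [0.491, -0.871, 0.001], [-0.001, -0.002, -1.0]]
force: [-0.2, 1.0, -2.5]
opening: 0.136
grasp_force: 30.0
```

Run:
```python
from h import *
s=bot.read_state();print(s["time_s"],s["position"],np.round(s["tcp_rot"],4).tolist(),s["force"],s["moment"])
R=np.array(s["tcp_rot"]);print((R.T@(np.array([.4352,.1944,.15])-s["position"])*1e3).round(1),np.degrees(np.arctan2(R[1,1],R[0,1])))
```

```text
8.5333 [ 0.48397738 -0.17979486  0.15143869] [[0.8709, 0.4915, -0.002], [0.4915, -0.8709, 0.0013], [-0.0011, -0.0021, -1.0]] [-0.21778387  0.9955891  -2.51432643] [-0.15078977  0.09430713  0.00601199]
[ 141.4 -349.8    2. ] -60.56143563505393
```

Emit:
{"op": "move_arm", "data": {"increments": [{"xyz": [7,-17,0],"roll": 0,"grip": 0},{"xyz": [12,-30,0],"roll": 0,"grip": 0},{"xyz": [12,-30,0],"roll": 0,"grip": 0},{"xyz": [12,-30,0],"roll": 0,"grip": 0},{"xyz": [12,-30,0],"roll": 0,"grip": 0}]}}

```text
time_s: 8.95
position: [0.4647, -0.0326, 0.1521]
tcp_rot: [[0.871, 0.491, -0.001], [0.491, -0.871, 0.0], [-0.001, -0.001, -1.0]]
force: [0.3, 0.1, -3.3]
opening: 0.137
grasp_force: 30.0
```

Emit:
{"op": "move_arm", "data": {"increments": [{"xyz": [12,-30,0],"roll": 0,"grip": 0},{"xyz": [12,-30,0],"roll": 0,"grip": 0},{"xyz": [12,-30,0],"roll": 0,"grip": 0},{"xyz": [12,-30,0],"roll": 0,"grip": 0},{"xyz": [12,-30,0],"roll": 0,"grip": 0}]}}

```text
time_s: 9.37
position: [0.4434, 0.1278, 0.1522]
tcp_rot: [[0.871, 0.491, -0.001], [0.491, -0.871, -0.0], [-0.001, -0.0, -1.0]]
force: [0.6, 0.6, -3.2]
opening: 0.135
grasp_force: 30.0
```

Emit:
{"op": "move_arm", "data": {"increments": [{"xyz": [12,-30,0],"roll": 0,"grip": 0},{"xyz": [12,-30,0],"roll": 0,"grip": 0},{"xyz": [2,-3,0],"roll": 0,"grip": 0},{"xyz": [0,0,0],"roll": 0,"grip": 0},{"xyz": [0,0,0],"roll": 0,"grip": 0}]}}

```text
time_s: 9.78
position: [0.4356, 0.1938, 0.1522]
tcp_rot: [[0.87, 0.492, -0.001], [0.492, -0.87, -0.001], [-0.001, 0.0, -1.0]]
force: [-0.0, -0.4, -2.3]
opening: 0.137
grasp_force: 30.0
```

Run:
```python
from fit import *
s=bot.read_state();print(s["time_s"],s["position"],np.round(s["tcp_rot"],4).tolist(),s["force"],s["moment"])
R=np.array(s["tcp_rot"]);print((R.T@(np.array([.4352,.1944,.15])-s["position"])*1e3).round(1),np.degrees(np.arctan2(R[1,1],R[0,1])))
c=cam("wrist");im,d=bot.capture("wrist");P=cloud("wrist",d,c);save("pics/w4.png",im)
np.savez("w4.npz",P=P,im=im)
try: print(drawer(P))
except Exception as e: print(e)
```

```text
9.7833 [0.43557498 0.19382065 0.15219344] [[0.8705, 0.4922, -0.0006], [0.4922, -0.8705, -0.0006], [-0.0009, 0.0003, -1.0]] [-0.0039718  -0.43082637 -2.33001191] [-0.0721697   0.10879681  0.01473757]
[-0.  -0.7  2.2] -60.51221157522628
{'yaw': np.float32(-31.1559), 'side': np.float32(-20.353489), 'lean': np.float32(-0.18853763), 'corner': array([0.43755847, 0.26194666]), 'nb': 27, 'ns': 2454, 'wb': np.float64(0.005952563900500536), 'ws': np.float64(0.01159631255082786), 'zb': np.float64(0.05915146542323446), 'zs': np.float64(0.05927716383359874)}
```

View pics/w4.png

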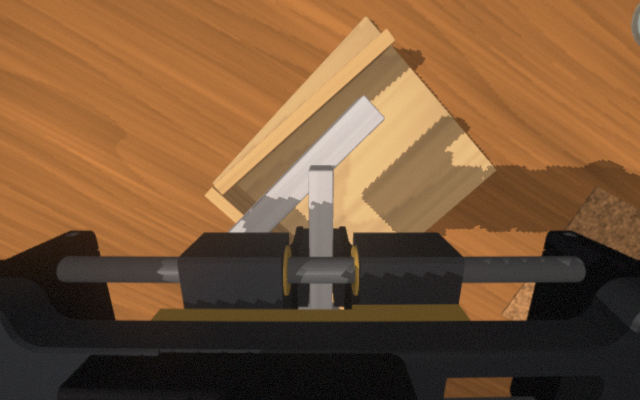

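The wrist view shows the square level in the hand, brace vertical at (321,200). Its arm ends at (375,110), clear of the side wall running (215,190)-(385,40).

Run:
```python
from fit import *
z=np.load("w4.npz");P=z["P"];q=P.reshape(-1,3);q=q[np.isfinite(q[:,2])]
s=bot.read_state();R=np.array(s["tcp_rot"]);t=(q-s["position"])@R*1e3  # tool mm
br=t[(abs(t[:,1])<12)&(t[:,0]>15)&(t[:,2]<-25)&(t[:,2]>-34)&(t[:,0]<60)]
print("brace top z",np.median(br[:,2]),len(br),np.percentile(br[:,0],[1,50,99]),np.percentile(br[:,1],[2,50,98]))
l=cv2.fitLine(br[:,:2].astype(np.float32),cv2.DIST_HUBER,0,.01,.01).ravel();print("brace dir deg",np.degrees(np.arctan2(l[1],l[0])))
a=t[(t[:,2]<-10)&(t[:,2]>-18)&(t[:,0]>-10)&(t[:,0]<95)]
th=np.radians(135.+0);# square frame from tool: square x axis
print("arm z",np.median(a[:,2]),len(a))
# tool x along brace (1,1); tool y away from heel = (1,-1)
sq=np.c_[(a[:,0]+a[:,1]),(a[:,0]-a[:,1])]/np.sqrt(2)
k=(sq[:,1]>24)&(sq[:,1]<50);A=sq[k].astype(np.float32);print("square-frame arm x ext",np.percentile(A,[1,2,50,98,99],axis=0).round(1).tolist(),len(A))
l=cv2.fitLine(A,cv2.DIST_HUBER,0,.01,.01).ravel();print("arm dir",np.degrees(np.arctan2(l[1],l[0])),l)
for x in range(0,75,15):
    b=A[abs(A[:,0]-x)<4];print(x,len(b),np.percentile(b[:,1],[3,97]) if len(b) else 0)
```

```text
brace top z -30.43128714371915 1793 [15.54293456 34.65637963 51.14136824] [-6.52818874 -1.06456373  4.84044109]
brace dir deg 0.20752579
arm z -14.455403514465434 5205
square-frame arm x ext [[-21.5, 30.8], [-19.1, 31.0], [34.2, 39.5], [73.6, 46.3], [74.4, 46.4]] 5047
arm dir -1.1453137 [ 9.9980021e-01 -1.9988166e-02  3.0150265e+01  3.9521927e+01]
0 407 [31.18933056 46.16906097]
15 441 [30.9454483  46.08061523]
30 215 [38.70178238 46.26215034]
45 497 [31.05516022 46.15315964]
60 516 [31.01089144 46.04698048]
```

Emit:
{"op": "move_arm", "data": {"increments": [{"xyz": [0,0,15],"roll": 0,"grip": 0},{"xyz": [0,0,25],"roll": 0,"grip": 0},{"xyz": [0,0,25],"roll": 0,"grip": 0},{"xyz": [0,0,25],"roll": 0,"grip": 0},{"xyz": [0,0,20],"roll": 0,"grip": 0}]}}

```text
time_s: 10.25
position: [0.4361, 0.1922, 0.0411]
tcp_rot: [[0.873, 0.488, -0.001], [0.488, -0.873, -0.0], [-0.001, -0.0, -1.0]]
force: [0.1, -0.1, -2.3]
opening: 0.135
grasp_force: 30.0
```

Emit:
{"op": "move_arm", "data": {"increments": [{"xyz": [0,0,10],"roll": 0,"grip": 0},{"xyz": [0,0,4],"roll": 0,"grip": 0},{"xyz": [0,0,3],"roll": 0,"grip": 0},{"xyz": [0,0,0],"roll": 0,"grip": 0},{"xyz": [0,0,0],"roll": 0,"grip": 0}]}}

```text
time_s: 10.67
position: [0.4367, 0.1938, 0.0263]
tcp_rot: [[0.872, 0.49, 0.002], [0.49, -0.872, 0.0], [0.002, 0.001, -1.0]]
force: [0.0, -0.3, -2.4]
opening: 0.138
grasp_force: 30.0
```

```bash
cat >> h.py <<'E'
C=np.array([.3955,.275]);X=np.array([.9634,-.268]);Y=np.array([.268,.9634])
def st():
    s=bot.read_state();R=np.array(s["tcp_rot"]);p=np.array(s["position"]);f=np.array(s["force"])
    print("t",round(s["time_s"],2),"z",p[2].round(4),"yaw",round(np.degrees(np.arctan2(R[1,1],R[0,1])),2),"drawer mm",((p[:2]-C)@X*1e3).round(2),((p[:2]-C)@Y*1e3).round(2),"F drawer",(f[:2]@X).round(2),(f[:2]@Y).round(2),f[2].round(2),"M",np.round(s["moment"],2),"op",round(s["opening"],3))
E
python3 -c "from h import *;st()"
```

```text
t 10.67 z 0.0263 yaw -60.64 drawer mm 61.42 -67.15 F drawer 0.13 -0.31 -2.44 M [-0.06  0.12  0.02] op 0.138
```

Emit:
{"op": "move_arm", "data": {"increments": [{"xyz": [0,0,3],"roll": 0,"grip": 0},{"xyz": [0,0,2],"roll": 0,"grip": 0},{"xyz": [0,0,1],"roll": 0,"grip": 0},{"xyz": [0,0,0.5],"roll": 0,"grip": 0},{"xyz": [0,0,0],"roll": 0,"grip": 0}]}}

```text
time_s: 11.08
position: [0.4358, 0.194, 0.0191]
tcp_rot: [[0.871, 0.491, 0.0], [0.491, -0.871, 0.0], [0.0, 0.0, -1.0]]
force: [0.5, 0.5, -2.5]
opening: 0.131
grasp_force: 30.0
```

Emit:
{"op": "move_arm", "data": {"increments": [{"xyz": [0,0,0.5],"roll": 0,"grip": 0},{"xyz": [0,0,0],"roll": 0,"grip": 0},{"xyz": [0,0,0],"roll": 0,"grip": 0}]}}

```text
time_s: 11.33
position: [0.4359, 0.194, 0.0188]
tcp_rot: [[0.871, 0.491, 0.0], [0.491, -0.871, 0.0], [0.0, 0.0, -1.0]]
force: [-0.5, 0.6, 1.0]
opening: 0.138
grasp_force: 30.0
```

Emit:
{"op": "move_arm", "data": {"increments": [{"xyz": [0,0,0.5],"roll": 0,"grip": 0},{"xyz": [0,0,0],"roll": 0,"grip": 0},{"xyz": [0,0,0],"roll": 0,"grip": 0}]}}

```text
time_s: 11.58
position: [0.4359, 0.194, 0.0188]
tcp_rot: [[0.871, 0.491, 0.001], [0.491, -0.871, 0.0], [0.001, 0.0, -1.0]]
force: [-1.2, 0.2, 7.9]
opening: 0.135
grasp_force: 30.0
```

```bash
python3 -c "from h import *;st()"
```

```text
t 11.58 z 0.0188 yaw -60.62 drawer mm 60.62 -67.18 F drawer -1.23 -0.17 7.91 M [-0.08  0.34  0.03] op 0.135
```

Emit:
{"op": "move_arm", "data": {"increments": [{"xyz": [0,0,-0.6],"roll": 0,"grip": 0},{"xyz": [-2.6,-2.6,0],"roll": 0,"grip": 0},{"xyz": [-2.6,-2.6,0],"roll": 0,"grip": 0},{"xyz": [-2.6,-2.6,0],"roll": 0,"grip": 0},{"xyz": [0,0,0],"roll": 0,"grip": 0}]}}

```text
time_s: 12.0
position: [0.4251, 0.1972, 0.0188]
tcp_rot: [[0.871, 0.491, 0.001], [0.491, -0.871, 0.0], [0.001, 0.0, -1.0]]
force: [2.4, 0.4, 1.9]
opening: 0.132
grasp_force: 30.0
```

Emit:
{"op": "move_arm", "data": {"increments": [{"xyz": [-0.7,-0.7,0],"roll": 0,"grip": 0},{"xyz": [0,0,0],"roll": 0,"grip": 0},{"xyz": [0,0,0],"roll": 0,"grip": 0}]}}

```text
time_s: 12.25
position: [0.4248, 0.1974, 0.0188]
tcp_rot: [[0.871, 0.491, 0.001], [0.491, -0.871, 0.0], [0.001, 0.0, -1.0]]
force: [2.7, 0.6, 3.0]
opening: 0.132
grasp_force: 30.0
```

```bash
python3 -c "from h import *;st()"
```

```text
t 12.25 z 0.0188 yaw -60.62 drawer mm 49.04 -66.94 F drawer 2.43 1.3 2.95 M [-0.01 -0.19 -0.  ] op 0.132
```

Emit:
{"op": "move_arm", "data": {"increments": [{"xyz": [0,0,-0.4],"roll": 0,"grip": 0},{"xyz": [-0.7,-0.7,0],"roll": 0,"grip": 0},{"xyz": [0,0,0],"roll": 0,"grip": 0},{"xyz": [0,0,0],"roll": 0,"grip": 0}]}}

```text
time_s: 12.58
position: [0.4226, 0.1973, 0.0188]
tcp_rot: [[0.871, 0.49, -0.001], [0.49, -0.871, -0.0], [-0.001, -0.0, -1.0]]
force: [0.6, 0.4, -0.4]
opening: 0.139
grasp_force: 30.0
```

```bash
python3 -c "from h import *;st()"
```

```text
t 12.58 z 0.0188 yaw -60.63 drawer mm 46.95 -67.57 F drawer 0.49 0.53 -0.39 M [-0.11 -0.1   0.04] op 0.139
```

Free again with a light downward contact. I keep going towards the back.

Emit:
{"op": "move_arm", "data": {"increments": [{"xyz": [-0.5,-0.5,0],"roll": 0,"grip": 0},{"xyz": [0,0,0],"roll": 0,"grip": 0},{"xyz": [0,0,0],"roll": 0,"grip": 0}]}}

```text
time_s: 12.83
position: [0.4219, 0.1976, 0.0188]
tcp_rot: [[0.871, 0.491, -0.002], [0.491, -0.871, -0.0], [-0.001, -0.001, -1.0]]
force: [-0.1, 0.4, -1.5]
opening: 0.135
grasp_force: 30.0
```

```bash
python3 -c "from h import *;st()"
```

```text
t 12.83 z 0.0188 yaw -60.62 drawer mm 46.18 -67.54 F drawer -0.19 0.41 -1.46 M [-0.19  0.02 -0.02] op 0.135
```

Emit:
{"op": "move_arm", "data": {"increments": [{"xyz": [-0.5,-0.5,0],"roll": 0,"grip": 0},{"xyz": [0,0,0],"roll": 0,"grip": 0},{"xyz": [0,0,0],"roll": 0,"grip": 0}]}}

```text
time_s: 13.08
position: [0.4212, 0.1977, 0.0189]
tcp_rot: [[0.871, 0.491, -0.002], [0.491, -0.871, -0.0], [-0.002, -0.001, -1.0]]
force: [-1.4, -0.4, -1.6]
opening: 0.137
grasp_force: 30.0
```

```bash
python3 -c "from h import *;st()"
```

```text
t 13.08 z 0.0189 yaw -60.61 drawer mm 45.45 -67.55 F drawer -1.2 -0.79 -1.64 M [-0.17  0.16 -0.01] op 0.137
```

Emit:
{"op": "move_arm", "data": {"increments": [{"xyz": [-0.4,-0.4,0],"roll": 0,"grip": 0},{"xyz": [0,0,0],"roll": 0,"grip": 0},{"xyz": [0,0,0],"roll": 0,"grip": 0}]}}

```text
time_s: 13.33
position: [0.4211, 0.198, 0.019]
tcp_rot: [[0.871, 0.491, -0.001], [0.491, -0.871, -0.0], [-0.001, -0.0, -1.0]]
force: [0.2, 0.7, -2.4]
opening: 0.134
grasp_force: 30.0
```

```bash
python3 -c "from h import *;st()"
```

```text
t 13.33 z 0.019 yaw -60.61 drawer mm 45.35 -67.34 F drawer 0.03 0.75 -2.44 M [-0.15  0.14  0.  ] op 0.134
```

Emit:
{"op": "move_arm", "data": {"increments": [{"xyz": [-0.4,-0.4,0],"roll": 0,"grip": 0},{"xyz": [0,0,0.1],"roll": 0,"grip": 0},{"xyz": [0,0,0],"roll": 0,"grip": 0}]}}

```text
time_s: 13.58
position: [0.4207, 0.1981, 0.0189]
tcp_rot: [[0.871, 0.491, -0.0], [0.491, -0.871, -0.0], [-0.0, -0.0, -1.0]]
force: [-0.0, 0.4, -2.1]
opening: 0.135
grasp_force: 30.0
```

```bash
python3 -c "from h import *;st()"
```

```text
t 13.58 z 0.0189 yaw -60.62 drawer mm 44.91 -67.29 F drawer -0.13 0.38 -2.07 M [-0.1   0.15  0.01] op 0.135
```

Emit:
{"op": "move_arm", "data": {"increments": [{"xyz": [-0.4,-0.4,0],"roll": 0,"grip": 0},{"xyz": [0,0,0.1],"roll": 0,"grip": 0},{"xyz": [0,0,0],"roll": 0,"grip": 0}]}}

```text
time_s: 13.83
position: [0.4202, 0.1983, 0.0189]
tcp_rot: [[0.871, 0.491, -0.0], [0.491, -0.871, -0.0], [-0.0, -0.0, -1.0]]
force: [-0.3, 0.9, -2.5]
opening: 0.136
grasp_force: 30.0
```

```bash
python3 -c "from h import *;st()"
```

```text
t 13.83 z 0.0189 yaw -60.62 drawer mm 44.37 -67.28 F drawer -0.49 0.8 -2.46 M [-0.08  0.2   0.03] op 0.136
```

Emit:
{"op": "move_arm", "data": {"increments": [{"xyz": [-0.4,-0.4,0],"roll": 0,"grip": 0},{"xyz": [0,0,0],"roll": 0,"grip": 0},{"xyz": [0,0,0],"roll": 0,"grip": 0}]}}

```text
time_s: 14.08
position: [0.42, 0.1985, 0.0189]
tcp_rot: [[0.871, 0.491, 0.0], [0.491, -0.871, 0.0], [0.0, 0.0, -1.0]]
force: [0.4, -0.7, -2.4]
opening: 0.136
grasp_force: 30.0
```

Emit:
{"op": "move_arm", "data": {"increments": [{"xyz": [-0.3,-0.3,0],"roll": 0,"grip": 0},{"xyz": [0,0,0],"roll": 0,"grip": 0},{"xyz": [0,0,0],"roll": 0,"grip": 0}]}}

```text
time_s: 14.33
position: [0.4199, 0.1986, 0.0189]
tcp_rot: [[0.871, 0.491, 0.001], [0.491, -0.871, 0.0], [0.001, 0.0, -1.0]]
force: [1.8, -0.1, -3.1]
opening: 0.137
grasp_force: 30.0
```

```bash
python3 -c "from h import *;st()"
```

```text
t 14.33 z 0.0189 yaw -60.6 drawer mm 43.96 -67.07 F drawer 1.8 0.37 -3.05 M [-0.2  -0.09  0.05] op 0.137
```

Emit:
{"op": "move_arm", "data": {"increments": [{"xyz": [-0.3,-0.3,0],"roll": 0,"grip": 0},{"xyz": [0,0,0.1],"roll": 0,"grip": 0},{"xyz": [0,0,0],"roll": 0,"grip": 0},{"xyz": [0,0,0],"roll": 0,"grip": 0}]}}

```text
time_s: 14.67
position: [0.4199, 0.1986, 0.0189]
tcp_rot: [[0.871, 0.491, 0.002], [0.491, -0.871, 0.0], [0.002, 0.001, -1.0]]
force: [2.1, -2.0, -1.4]
opening: 0.14
grasp_force: 30.0
```

```bash
python3 -c "from h import *;st()"
```

```text
t 14.67 z 0.0189 yaw -60.61 drawer mm 43.94 -67.05 F drawer 2.58 -1.31 -1.43 M [-0.55 -0.38  0.17] op 0.14
```

Emit:
{"op": "move_arm", "data": {"increments": [{"xyz": [-0.2,-0.2,0],"roll": -0.003,"grip": 0},{"xyz": [0,0,0],"roll": 0,"grip": 0},{"xyz": [0,0,0],"roll": 0,"grip": 0},{"xyz": [0,0,0],"roll": 0,"grip": 0}]}}

```text
time_s: 15.0
position: [0.4199, 0.1987, 0.0189]
tcp_rot: [[0.87, 0.493, 0.002], [0.493, -0.87, 0.0], [0.002, 0.001, -1.0]]
force: [3.4, -3.8, -1.6]
opening: 0.134
grasp_force: 30.0
```

```bash
python3 -c "from h import *;st()"
```

```text
t 15.0 z 0.0189 yaw -60.46 drawer mm 43.96 -67.01 F drawer 4.29 -2.75 -1.59 M [-0.75 -0.5   0.01] op 0.134
```

Emit:
{"op": "move_arm", "data": {"increments": [{"xyz": [1.4,-1.4,0],"roll": 0,"grip": 0},{"xyz": [1.4,-1.4,0],"roll": 0,"grip": 0},{"xyz": [1.4,-1.4,0],"roll": 0,"grip": 0},{"xyz": [1.4,-1.4,0],"roll": 0,"grip": 0},{"xyz": [0,0,0],"roll": 0,"grip": 0}]}}

```text
time_s: 15.42
position: [0.422, 0.2062, 0.0189]
tcp_rot: [[0.87, 0.493, 0.002], [0.493, -0.87, -0.0], [0.002, 0.001, -1.0]]
force: [4.1, -3.2, -1.7]
opening: 0.137
grasp_force: 30.0
```

```bash
python3 -c "from h import *;st()"
```

```text
t 15.42 z 0.0189 yaw -60.44 drawer mm 43.94 -59.14 F drawer 4.79 -2.03 -1.72 M [-0.8  -0.5   0.05] op 0.137
```

Emit:
{"op": "move_arm", "data": {"increments": [{"xyz": [1,-1,0],"roll": 0,"grip": 0},{"xyz": [1,-1,0],"roll": 0,"grip": 0},{"xyz": [1,-1,0],"roll": 0,"grip": 0},{"xyz": [1,-1,0],"roll": 0,"grip": 0},{"xyz": [0,0,0],"roll": 0,"grip": 0}]}}

```text
time_s: 15.83
position: [0.4234, 0.2116, 0.0189]
tcp_rot: [[0.87, 0.493, 0.002], [0.493, -0.87, -0.0], [0.002, 0.001, -1.0]]
force: [3.9, -4.7, -1.3]
opening: 0.134
grasp_force: 30.0
```

```bash
python3 -c "from h import *;st()"
```

```text
t 15.83 z 0.0189 yaw -60.44 drawer mm 43.92 -53.63 F drawer 5.04 -3.43 -1.33 M [-0.92 -0.57  0.11] op 0.134
```

Emit:
{"op": "move_arm", "data": {"increments": [{"xyz": [0.8,-0.8,0],"roll": 0,"grip": 0},{"xyz": [0.8,-0.8,0],"roll": 0,"grip": 0},{"xyz": [0.8,-0.8,0],"roll": 0,"grip": 0},{"xyz": [0.5,-0.5,0],"roll": 0,"grip": 0},{"xyz": [0,0,0],"roll": 0,"grip": 0}]}}

```text
time_s: 16.25
position: [0.4244, 0.2152, 0.0189]
tcp_rot: [[0.87, 0.494, 0.002], [0.494, -0.87, -0.001], [0.001, 0.001, -1.0]]
force: [4.2, -6.0, -1.7]
opening: 0.137
grasp_force: 30.0
```

```bash
python3 -c "from h import *;st()"
```

```text
t 16.25 z 0.0189 yaw -60.43 drawer mm 43.89 -49.84 F drawer 5.67 -4.6 -1.73 M [-1.15 -0.6  -0.02] op 0.137
```

Emit:
{"op": "move_arm", "data": {"increments": [{"xyz": [0.5,-0.5,0],"roll": 0,"grip": 0},{"xyz": [0,0,0],"roll": 0,"grip": 0},{"xyz": [0,0,0],"roll": 0,"grip": 0}]}}

```text
time_s: 16.5
position: [0.4246, 0.2158, 0.0189]
tcp_rot: [[0.87, 0.493, 0.002], [0.493, -0.87, -0.001], [0.001, 0.001, -1.0]]
force: [5.0, -6.5, -1.2]
opening: 0.135
grasp_force: 30.0
```

```bash
python3 -c "from h import *;st()"
```

```text
t 16.5 z 0.0189 yaw -60.43 drawer mm 43.89 -49.25 F drawer 6.62 -4.95 -1.17 M [-1.18 -0.61 -0.01] op 0.135
```

Emit:
{"op": "move_arm", "data": {"increments": [{"xyz": [0.5,-0.5,0],"roll": 0,"grip": 0},{"xyz": [0,0,0],"roll": 0,"grip": 0},{"xyz": [0,0,0],"roll": 0,"grip": 0}]}}

```text
time_s: 16.75
position: [0.4248, 0.2165, 0.0189]
tcp_rot: [[0.87, 0.493, 0.002], [0.493, -0.87, -0.001], [0.001, 0.001, -1.0]]
force: [4.4, -7.2, -2.0]
opening: 0.136
grasp_force: 30.0
```

Emit:
{"op": "move_arm", "data": {"increments": [{"xyz": [0.3,-0.3,0],"roll": 0,"grip": 0},{"xyz": [0,0,0],"roll": 0,"grip": 0},{"xyz": [0,0,0],"roll": 0,"grip": 0}]}}

```text
time_s: 17.0
position: [0.4249, 0.2168, 0.0189]
tcp_rot: [[0.87, 0.494, 0.002], [0.494, -0.87, -0.001], [0.001, 0.001, -1.0]]
force: [5.0, -7.1, -0.8]
opening: 0.135
grasp_force: 30.0
```

```bash
python3 -c "from h import *;st()"
```

```text
t 17.0 z 0.0189 yaw -60.43 drawer mm 43.91 -48.16 F drawer 6.73 -5.49 -0.79 M [-1.25 -0.6   0.01] op 0.135
```

Emit:
{"op": "move_arm", "data": {"increments": [{"xyz": [0.5,-0.5,0],"roll": 0,"grip": 0},{"xyz": [0,0,0],"roll": 0,"grip": 0},{"xyz": [0,0,0],"roll": 0,"grip": 0}]}}

```text
time_s: 17.25
position: [0.4251, 0.2175, 0.0189]
tcp_rot: [[0.87, 0.493, 0.002], [0.493, -0.87, -0.001], [0.001, 0.001, -1.0]]
force: [4.1, -5.6, -1.7]
opening: 0.133
grasp_force: 30.0
```

Emit:
{"op": "move_arm", "data": {"increments": [{"xyz": [0.3,-0.3,0],"roll": 0,"grip": 0},{"xyz": [0,0,0],"roll": 0,"grip": 0},{"xyz": [0,0,0],"roll": 0,"grip": 0}]}}

```text
time_s: 17.5
position: [0.4252, 0.2179, 0.0189]
tcp_rot: [[0.87, 0.493, 0.002], [0.493, -0.87, -0.001], [0.001, 0.001, -1.0]]
force: [4.8, -6.0, -1.8]
opening: 0.135
grasp_force: 30.0
```

```bash
python3 -c "from h import *;st()"
```

```text
t 17.5 z 0.0189 yaw -60.43 drawer mm 43.9 -47.05 F drawer 6.23 -4.51 -1.77 M [-1.19 -0.54  0.09] op 0.135
```

Still sliding, at y ≈ -47. I continue in small steps.

Emit:
{"op": "move_arm", "data": {"increments": [{"xyz": [0.4,-0.4,0],"roll": 0,"grip": 0},{"xyz": [0,0,0],"roll": 0,"grip": 0},{"xyz": [0,0,0],"roll": 0,"grip": 0}]}}

```text
time_s: 17.75
position: [0.4253, 0.2185, 0.0189]
tcp_rot: [[0.87, 0.494, 0.002], [0.494, -0.87, -0.001], [0.001, 0.001, -1.0]]
force: [3.3, -6.6, -1.3]
opening: 0.139
grasp_force: 30.0
```

Emit:
{"op": "move_arm", "data": {"increments": [{"xyz": [0.3,-0.3,0],"roll": 0,"grip": 0},{"xyz": [0,0,0],"roll": 0,"grip": 0},{"xyz": [0,0,0],"roll": 0,"grip": 0}]}}

```text
time_s: 18.0
position: [0.4254, 0.2189, 0.0189]
tcp_rot: [[0.87, 0.494, 0.002], [0.494, -0.87, -0.001], [0.001, 0.001, -1.0]]
force: [4.7, -7.5, -1.8]
opening: 0.138
grasp_force: 30.0
```

```bash
python3 -c "from h import *;st()"
```

```text
t 18.0 z 0.0189 yaw -60.42 drawer mm 43.89 -46.06 F drawer 6.54 -5.96 -1.83 M [-1.24 -0.58  0.01] op 0.138
```

Emit:
{"op": "move_arm", "data": {"increments": [{"xyz": [0.3,-0.3,0],"roll": 0,"grip": 0},{"xyz": [0,0,0],"roll": 0,"grip": 0},{"xyz": [0,0,0],"roll": 0,"grip": 0}]}}

```text
time_s: 18.25
position: [0.4255, 0.2193, 0.0189]
tcp_rot: [[0.87, 0.494, 0.002], [0.494, -0.87, -0.001], [0.001, 0.001, -1.0]]
force: [4.7, -6.9, -0.7]
opening: 0.133
grasp_force: 30.0
```

Emit:
{"op": "move_arm", "data": {"increments": [{"xyz": [0.3,-0.3,0],"roll": 0,"grip": 0},{"xyz": [0,0,0],"roll": 0,"grip": 0},{"xyz": [0,0,0],"roll": 0,"grip": 0}]}}

```text
time_s: 18.5
position: [0.4257, 0.2197, 0.0189]
tcp_rot: [[0.87, 0.493, 0.002], [0.493, -0.87, -0.001], [0.001, 0.001, -1.0]]
force: [4.3, -6.9, -1.5]
opening: 0.134
grasp_force: 30.0
```

```bash
python3 -c "from h import *;st()"
```

```text
t 18.5 z 0.0189 yaw -60.43 drawer mm 43.92 -45.23 F drawer 6.03 -5.48 -1.52 M [-1.25 -0.61  0.05] op 0.134
```

Emit:
{"op": "move_arm", "data": {"increments": [{"xyz": [0.3,-0.3,0],"roll": 0,"grip": 0},{"xyz": [0,0,0],"roll": 0,"grip": 0},{"xyz": [0,0,0],"roll": 0,"grip": 0}]}}

```text
time_s: 18.75
position: [0.4257, 0.2201, 0.0189]
tcp_rot: [[0.87, 0.494, 0.001], [0.494, -0.87, -0.001], [0.001, 0.001, -1.0]]
force: [4.8, -7.4, -0.6]
opening: 0.137
grasp_force: 30.0
```

Emit:
{"op": "move_arm", "data": {"increments": [{"xyz": [0.3,-0.3,0],"roll": 0,"grip": 0},{"xyz": [0,0,0],"roll": 0,"grip": 0},{"xyz": [0,0,0],"roll": 0,"grip": 0}]}}

```text
time_s: 19.0
position: [0.4259, 0.2205, 0.0189]
tcp_rot: [[0.87, 0.494, 0.002], [0.494, -0.87, -0.001], [0.001, 0.001, -1.0]]
force: [3.1, -7.0, -1.4]
opening: 0.131
grasp_force: 30.0
```

```bash
python3 -c "from h import *;st()"
```

```text
t 19.0 z 0.0189 yaw -60.43 drawer mm 43.88 -44.38 F drawer 4.84 -5.92 -1.41 M [-1.28 -0.58 -0.  ] op 0.131
```

```bash
cat >> fit.py <<'E'
def gap(name,pic=None):
    s=bot.read_state();c=cam(name);im,d=bot.capture(name);P=cloud(name,d,c);q=P.reshape(-1,3);q=q[np.isfinite(q[:,2])]
    r=(q[:,:2]-C)@np.array([X,Y]).T*1e3
    w=(q[:,2]>.055)&(q[:,2]<.064)&(r[:,0]>5)&(r[:,0]<195)&(r[:,1]>-22)&(r[:,1]<25)
    a=(q[:,2]>.029)&(q[:,2]<.037)&(r[:,0]>5)&(r[:,0]<125)&(r[:,1]>-22)&(r[:,1]<15)
    for x in range(10,200,15):
        k=abs(r[:,0]-x)<5;W=r[w&k][:,1];A=r[a&k][:,1]
        print(x,len(W),np.percentile(W,[5,50,95]).round(1) if len(W)>10 else "",len(A),np.percentile(A,[5,95]).round(1) if len(A)>10 else "")
    f=cv2.fitLine(r[w].astype(np.float32),cv2.DIST_HUBER,0,.01,.01).ravel();print("side deg vs nominal X",np.degrees(np.arctan(f[1]/f[0])))
    if pic: save(pic,cv2.resize(im,None,fx=1.25,fy=1.25))
E
python3 - <<'E'
from fit import *
gap("wrist","pics/w5.png");st()
E
```

```text
10 109 [11.1 12.3 13.5] 0 
25 245 [ 5.9 10.8 13.2] 209 [-8.5  0.3]
40 551 [ 2.4  7.9 13.1] 468 [-13.5  -0.2]
55 597 [ 2.2  7.7 13. ] 493 [-13.7  -0.3]
70 647 [ 2.2  7.7 13. ] 308 [-10.4  -0.4]
85 688 [ 2.2  7.7 12.9] 524 [-13.6  -0.2]
100 726 [ 2.3  7.7 12.9] 580 [-13.6  -0.5]
115 778 [ 2.   7.5 12.6] 562 [-13.4  -0.6]
130 845 [ 1.8  7.3 12.7] 0 
145 894 [ 2.   7.4 12.7] 0 
160 345 [1.5 4.1 8.6] 0 
175 0  0 
190 0  0 
side deg vs nominal X -1.3025566
t 19.05 z 0.0189 yaw -60.43 drawer mm 43.87 -44.41 F drawer 6.33 -4.81 -1.15 M [-1.26 -0.62 -0.02] op 0.136
```

View pics/w5.png

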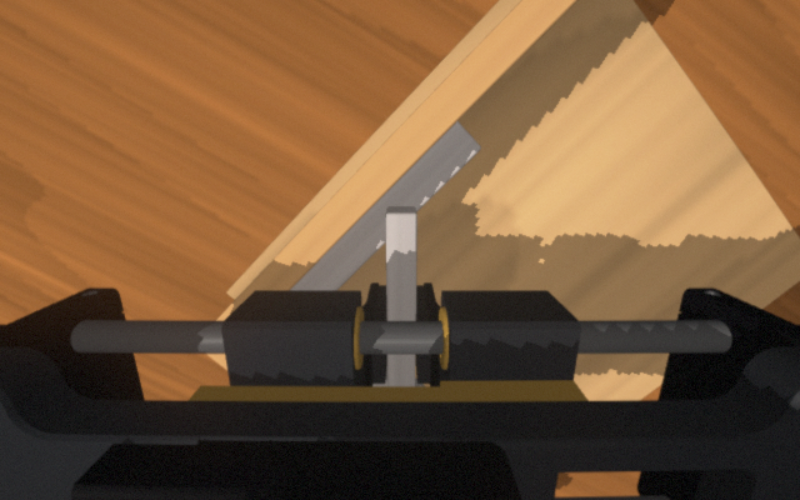

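The picture shows the arm's outer edge lying along the side wall from (300,290) to (460,125), almost closed. The depth fit gives about 0.5–1 mm left to the seat.

Emit:
{"op": "move_arm", "data": {"increments": [{"xyz": [0.3,-0.3,0],"roll": 0,"grip": 0},{"xyz": [0,0,0],"roll": 0,"grip": 0},{"xyz": [0,0,0],"roll": 0,"grip": 0}]}}

```text
time_s: 19.3
position: [0.426, 0.2209, 0.0189]
tcp_rot: [[0.87, 0.493, 0.002], [0.493, -0.87, -0.001], [0.001, 0.001, -1.0]]
force: [3.9, -6.8, -1.4]
opening: 0.137
grasp_force: 30.0
```

```bash
python3 -c "from h import *;st()"
```

```text
t 19.3 z 0.0189 yaw -60.43 drawer mm 43.88 -43.97 F drawer 5.55 -5.55 -1.41 M [-1.24 -0.6  -0.05] op 0.137
```

Emit:
{"op": "move_arm", "data": {"increments": [{"xyz": [0.3,-0.3,0],"roll": 0,"grip": 0},{"xyz": [0,0,0],"roll": 0,"grip": 0},{"xyz": [0,0,0],"roll": 0,"grip": 0}]}}

```text
time_s: 19.55
position: [0.426, 0.221, 0.0189]
tcp_rot: [[0.87, 0.494, 0.001], [0.494, -0.87, -0.001], [0.001, 0.002, -1.0]]
force: [4.4, -9.2, -0.6]
opening: 0.135
grasp_force: 30.0
```

```bash
python3 -c "from h import *;st()"
```

```text
t 19.55 z 0.0189 yaw -60.41 drawer mm 43.89 -43.85 F drawer 6.71 -7.73 -0.58 M [-1.53 -0.65  0.01] op 0.135
```

Emit:
{"op": "move_arm", "data": {"increments": [{"xyz": [0.1,-0.4,0],"roll": 0,"grip": 0},{"xyz": [0,0,0],"roll": 0,"grip": 0},{"xyz": [0,0,0],"roll": 0,"grip": 0}]}}

```text
time_s: 19.8
position: [0.426, 0.221, 0.0189]
tcp_rot: [[0.869, 0.494, 0.001], [0.494, -0.869, -0.002], [0.0, 0.002, -1.0]]
force: [5.2, -10.5, -0.5]
opening: 0.136
grasp_force: 30.0
```

Run:
```python
from fit import *
st();gap("wrist");st()
```

```text
t 19.8 z 0.0189 yaw -60.39 drawer mm 43.87 -43.81 F drawer 7.8 -8.71 -0.46 M [-1.86 -0.67  0.01] op 0.136
10 83 [11.7 12.6 13.6] 0 
25 225 [ 6.2 11.  13.4] 197 [-8.3  0.4]
40 548 [ 2.7  8.1 13.4] 455 [-13.   0.]
55 598 [ 2.5  8.  13.3] 482 [-13.2  -0.1]
70 640 [ 2.6  8.  13.3] 317 [-10.1   0.2]
85 693 [ 2.8  8.1 13.4] 511 [-13.1   0.1]
100 740 [ 2.7  8.2 13.5] 567 [-13.   0.]
115 769 [ 2.6  8.  13.3] 562 [-12.7   0. ]
130 842 [ 2.5  8.  13.4] 0 
145 890 [ 2.7  8.1 13.5] 0 
160 324 [2.4 4.8 9. ] 0 
175 0  0 
190 0  0 
side deg vs nominal X -0.99204886
t 19.85 z 0.0189 yaw -60.39 drawer mm 43.9 -43.81 F drawer 7.56 -8.58 -0.48 M [-1.85 -0.7   0.01] op 0.139
```

The side now stands parallel (depth fit constant along x) and the square has stopped on both faces. I trim the push slightly and hold.

Emit:
{"op": "move_arm", "data": {"increments": [{"xyz": [0.2,-0.3,0],"roll": 0,"grip": 0},{"xyz": [0,0,0],"roll": 0,"grip": 0},{"xyz": [0,0,0],"roll": 0,"grip": 0},{"xyz": [0,0,0],"roll": 0,"grip": 0}]}}

```text
time_s: 20.18
position: [0.4261, 0.2211, 0.0189]
tcp_rot: [[0.869, 0.494, 0.001], [0.494, -0.869, -0.002], [0.0, 0.002, -1.0]]
force: [4.9, -12.3, -0.2]
opening: 0.139
grasp_force: 30.0
```

```bash
python3 -c "from h import *;st()"
```

```text
t 20.18 z 0.0189 yaw -60.37 drawer mm 43.92 -43.74 F drawer 8.04 -10.54 -0.19 M [-2.12 -0.77  0.03] op 0.139
```

Emit:
{"op": "move_arm", "data": {"increments": [{"xyz": [0,0,0],"roll": 0,"grip": 0},{"xyz": [0,0,0],"roll": 0,"grip": 0},{"xyz": [0,0,0],"roll": 0,"grip": 0},{"xyz": [0,0,0],"roll": 0,"grip": 0},{"xyz": [0,0,0],"roll": 0,"grip": 0}]}}

```text
time_s: 20.6
position: [0.4261, 0.2211, 0.0189]
tcp_rot: [[0.869, 0.494, 0.001], [0.494, -0.869, -0.002], [0.0, 0.002, -1.0]]
force: [5.4, -11.7, 0.2]
opening: 0.138
grasp_force: 30.0
```

Emit:
{"op": "move_arm", "data": {"increments": [{"xyz": [0,0,0],"roll": 0,"grip": 0},{"xyz": [0,0,0],"roll": 0,"grip": 0},{"xyz": [0,0,0],"roll": 0,"grip": 0},{"xyz": [0,0,0],"roll": 0,"grip": 0},{"xyz": [0,0,0],"roll": 0,"grip": 0}]}}

```text
time_s: 21.02
position: [0.4261, 0.2211, 0.0189]
tcp_rot: [[0.869, 0.494, 0.001], [0.494, -0.869, -0.002], [0.0, 0.002, -1.0]]
force: [5.0, -11.9, -1.3]
opening: 0.137
grasp_force: 30.0
```

Emit:
{"op": "move_arm", "data": {"increments": [{"xyz": [0,0,0],"roll": 0,"grip": 0},{"xyz": [0,0,0],"roll": 0,"grip": 0},{"xyz": [0,0,0],"roll": 0,"grip": 0},{"xyz": [0,0,0],"roll": 0,"grip": 0},{"xyz": [0,0,0],"roll": 0,"grip": 0}]}}

```text
time_s: 21.43
position: [0.4261, 0.2211, 0.0189]
tcp_rot: [[0.869, 0.494, 0.001], [0.494, -0.869, -0.002], [0.0, 0.002, -1.0]]
force: [6.4, -12.3, 0.1]
opening: 0.137
grasp_force: 30.0
```

Emit:
{"op": "move_arm", "data": {"increments": [{"xyz": [0,0,0],"roll": 0,"grip": 0},{"xyz": [0,0,0],"roll": 0,"grip": 0},{"xyz": [0,0,0],"roll": 0,"grip": 0},{"xyz": [0,0,0],"roll": 0,"grip": 0},{"xyz": [0,0,0],"roll": 0,"grip": 0}]}}

```text
time_s: 21.85
position: [0.4261, 0.2211, 0.0189]
tcp_rot: [[0.869, 0.494, 0.001], [0.494, -0.869, -0.002], [0.0, 0.002, -1.0]]
force: [5.7, -12.2, -0.0]
opening: 0.135
grasp_force: 30.0
```

Emit:
{"op": "move_arm", "data": {"increments": [{"xyz": [0,0,0],"roll": 0,"grip": 0},{"xyz": [0,0,0],"roll": 0,"grip": 0},{"xyz": [0,0,0],"roll": 0,"grip": 0},{"xyz": [0,0,0],"roll": 0,"grip": 0},{"xyz": [0,0,0],"roll": 0,"grip": 0}]}}

```text
time_s: 22.27
position: [0.4261, 0.2211, 0.0189]
tcp_rot: [[0.869, 0.494, 0.001], [0.494, -0.869, -0.002], [0.0, 0.002, -1.0]]
force: [5.5, -12.1, -0.2]
opening: 0.137
grasp_force: 30.0
```

Emit:
{"op": "move_arm", "data": {"increments": [{"xyz": [0,0,0],"roll": 0,"grip": 0},{"xyz": [0,0,0],"roll": 0,"grip": 0},{"xyz": [0,0,0],"roll": 0,"grip": 0},{"xyz": [0,0,0],"roll": 0,"grip": 0},{"xyz": [0,0,0],"roll": 0,"grip": 0}]}}

```text
time_s: 22.68
position: [0.4261, 0.2211, 0.0189]
tcp_rot: [[0.869, 0.494, 0.001], [0.494, -0.869, -0.002], [0.0, 0.002, -1.0]]
force: [5.7, -12.0, -1.1]
opening: 0.132
grasp_force: 30.0
```

Run:
```python
from fit import *
st();gap("top");s=gap("scene");st()
```

```text
t 22.68 z 0.0189 yaw -60.37 drawer mm 43.91 -43.76 F drawer 8.74 -10.02 -1.09 M [-2.18 -0.73  0.04] op 0.132
10 0  0 
25 0  0 
40 0  0 
55 0  0 
70 0  0 
85 0  0 
100 0  12 [-17.3  -6.5]
115 3  16 [-16.4  -1.4]
130 13 [-0.9  2.5  8.2] 0 
145 13 [-1.   4.3 10. ] 0 
160 17 [-1.   5.9 10.5] 0 
175 13 [-0.2  5.9  9.8] 0 
190 15 [ 1.1  6.2 10.5] 0 
side deg vs nominal X 2.5513313
10 0  3 
25 11 [ 2.3  7.6 12.5] 15 [-15.2   0.6]
40 16 [ 1.7  5.5 14. ] 18 [-13.4   1.2]
55 15 [ 1.2  6.3 11.9] 5 
70 17 [ 1.5  7.4 13.3] 6 
85 16 [ 1.6  6.4 11.3] 22 [-16.7   1.1]
100 13 [ 2.4  7.5 12.8] 16 [-15.2   0.3]
115 17 [ 1.7  6.6 12.4] 24 [-14.9   1.7]
130 14 [ 1.6  7.7 12.9] 0 
145 20 [ 1.7  6.3 13.5] 0 
160 13 [ 2.3  7.2 12.2] 0 
175 18 [ 2.3  7.6 13.2] 0 
190 21 [ 2.6  8.6 13.7] 0 
side deg vs nominal X 0.32498538
t 22.78 z 0.0189 yaw -60.37 drawer mm 43.91 -43.75 F drawer 8.07 -10.41 -0.08 M [-2.1  -0.76  0.05] op 0.137
```

Emit:
{"op": "move_arm", "data": {"increments": [{"xyz": [0,0,0],"roll": 0.002,"grip": 0},{"xyz": [0,0,0],"roll": 0,"grip": 0},{"xyz": [0,0,0],"roll": 0,"grip": 0},{"xyz": [0,0,0],"roll": 0,"grip": 0}]}}

```text
time_s: 23.12
position: [0.4261, 0.2211, 0.0189]
tcp_rot: [[0.87, 0.493, 0.001], [0.493, -0.87, -0.002], [0.0, 0.002, -1.0]]
force: [5.5, -12.6, -0.6]
opening: 0.136
grasp_force: 30.0
```

```bash
python3 -c "
from h import *
st();bot.capture('wrist');st();bot.capture('wrist');st()"
```

```text
t 23.12 z 0.0189 yaw -60.47 drawer mm 43.9 -43.75 F drawer 8.65 -10.69 -0.64 M [-2.12 -0.74  0.02] op 0.136
t 23.17 z 0.0189 yaw -60.47 drawer mm 43.9 -43.78 F drawer 8.12 -10.19 -0.74 M [-2.07 -0.77  0.11] op 0.14
t 23.22 z 0.0189 yaw -60.47 drawer mm 43.91 -43.76 F drawer 7.98 -10.04 -0.83 M [-2.1  -0.75  0.08] op 0.133
```

Emit:
{"op": "move_arm", "data": {"increments": [{"xyz": [0,0,0],"roll": 0.001,"grip": 0},{"xyz": [0,0,0],"roll": 0,"grip": 0},{"xyz": [0,0,0],"roll": 0,"grip": 0},{"xyz": [0,0,0],"roll": 0,"grip": 0}]}}

```text
time_s: 23.55
position: [0.4261, 0.2211, 0.0189]
tcp_rot: [[0.871, 0.492, 0.001], [0.492, -0.871, -0.002], [0.0, 0.002, -1.0]]
force: [5.2, -11.8, -0.8]
opening: 0.134
grasp_force: 30.0
```

```bash
python3 -c "
from h import *
st();bot.capture('wrist');st();bot.capture('wrist');st()"
```

```text
t 23.55 z 0.0189 yaw -60.52 drawer mm 43.89 -43.76 F drawer 8.19 -9.94 -0.77 M [-2.09 -0.71  0.09] op 0.134
t 23.6 z 0.0189 yaw -60.52 drawer mm 43.86 -43.77 F drawer 7.87 -9.38 -0.84 M [-2.07 -0.7   0.1 ] op 0.136
t 23.65 z 0.0189 yaw -60.52 drawer mm 43.89 -43.77 F drawer 7.5 -10.74 -0.92 M [-2.15 -0.75  0.09] op 0.135
```

Emit:
{"op": "move_arm", "data": {"increments": [{"xyz": [0,0,0],"roll": 0,"grip": 0},{"xyz": [0,0,0],"roll": 0,"grip": 0},{"xyz": [0,0,0],"roll": 0,"grip": 0},{"xyz": [0,0,0],"roll": 0,"grip": 0},{"xyz": [0,0,0],"roll": 0,"grip": 0}]}}

```text
time_s: 24.07
position: [0.4261, 0.2211, 0.0189]
tcp_rot: [[0.871, 0.492, 0.001], [0.492, -0.871, -0.002], [0.0, 0.002, -1.0]]
force: [6.2, -12.1, -0.2]
opening: 0.136
grasp_force: 30.0
```

Emit:
{"op": "move_arm", "data": {"increments": [{"xyz": [0,0,0],"roll": 0,"grip": 0},{"xyz": [0,0,0],"roll": 0,"grip": 0},{"xyz": [0,0,0],"roll": 0,"grip": 0},{"xyz": [0,0,0],"roll": 0,"grip": 0},{"xyz": [0,0,0],"roll": 0,"grip": 0}]}}

```text
time_s: 24.48
position: [0.4261, 0.2211, 0.0189]
tcp_rot: [[0.871, 0.492, 0.001], [0.492, -0.871, -0.002], [0.0, 0.002, -1.0]]
force: [4.8, -11.9, -0.5]
opening: 0.136
grasp_force: 30.0
```

Emit:
{"op": "move_arm", "data": {"increments": [{"xyz": [0,0,0],"roll": 0,"grip": 0},{"xyz": [0,0,0],"roll": 0,"grip": 0},{"xyz": [0,0,0],"roll": 0,"grip": 0},{"xyz": [0,0,0],"roll": 0,"grip": 0},{"xyz": [0,0,0],"roll": 0,"grip": 0}]}}

```text
time_s: 24.9
position: [0.426, 0.2211, 0.0189]
tcp_rot: [[0.871, 0.492, 0.001], [0.492, -0.871, -0.002], [-0.0, 0.002, -1.0]]
force: [5.5, -12.3, 0.2]
opening: 0.134
grasp_force: 30.0
```

Emit:
{"op": "move_arm", "data": {"increments": [{"xyz": [0,0,0],"roll": 0,"grip": 0},{"xyz": [0,0,0],"roll": 0,"grip": 0},{"xyz": [0,0,0],"roll": 0,"grip": 0},{"xyz": [0,0,0],"roll": 0,"grip": 0},{"xyz": [0,0,0],"roll": 0,"grip": 0}]}}

```text
time_s: 25.32
position: [0.426, 0.2211, 0.0189]
tcp_rot: [[0.871, 0.492, 0.001], [0.492, -0.871, -0.002], [-0.0, 0.002, -1.0]]
force: [5.9, -11.7, 0.2]
opening: 0.134
grasp_force: 30.0
```

Emit:
{"op": "move_arm", "data": {"increments": [{"xyz": [0,0,0],"roll": 0,"grip": 0},{"xyz": [0,0,0],"roll": 0,"grip": 0},{"xyz": [0,0,0],"roll": 0,"grip": 0},{"xyz": [0,0,0],"roll": 0,"grip": 0},{"xyz": [0,0,0],"roll": 0,"grip": 0}]}}

```text
time_s: 25.73
position: [0.426, 0.2211, 0.0189]
tcp_rot: [[0.871, 0.492, 0.001], [0.492, -0.871, -0.002], [-0.0, 0.002, -1.0]]
force: [5.8, -11.4, 0.3]
opening: 0.132
grasp_force: 30.0
```

```bash
python3 -c "
from h import *
st()"
```

```text
t 25.73 z 0.0189 yaw -60.52 drawer mm 43.86 -43.78 F drawer 8.67 -9.41 0.3 M [-2.08 -0.76  0.09] op 0.132
```

Emit:
{"op": "move_arm", "data": {"increments": [{"xyz": [-0.5,0.5,0],"roll": 0,"grip": 0},{"xyz": [-0.7,0.7,0],"roll": 0,"grip": 0},{"xyz": [0,2,-0.5],"roll": 0,"grip": 0},{"xyz": [0,4,-0.5],"roll": 0,"grip": 0},{"xyz": [0,5,-1],"roll": 0,"grip": 0}]}}

```text
time_s: 26.15
position: [0.4279, 0.2113, 0.0205]
tcp_rot: [[0.871, 0.491, -0.004], [0.491, -0.871, -0.001], [-0.004, -0.002, -1.0]]
force: [0.5, 0.2, -2.9]
opening: 0.134
grasp_force: 30.0
```

Emit:
{"op": "move_arm", "data": {"increments": [{"xyz": [0,2,-5],"roll": 0,"grip": 0},{"xyz": [0,0,-15],"roll": 0,"grip": 0},{"xyz": [0,0,-25],"roll": 0,"grip": 0},{"xyz": [0,0,-25],"roll": 0,"grip": 0},{"xyz": [0,0,-25],"roll": 0,"grip": 0}]}}

```text
time_s: 26.57
position: [0.4294, 0.2095, 0.1166]
tcp_rot: [[0.872, 0.49, -0.003], [0.49, -0.872, -0.0], [-0.003, -0.001, -1.0]]
force: [-0.0, -0.6, -3.5]
opening: 0.135
grasp_force: 30.0
```

Emit:
{"op": "move_arm", "data": {"increments": [{"xyz": [0,0,-25],"roll": 0,"grip": 0},{"xyz": [0,0,-10],"roll": 0,"grip": 0},{"xyz": [0,0,-3],"roll": 0,"grip": 0},{"xyz": [0,0,0],"roll": 0,"grip": 0},{"xyz": [0,0,0],"roll": 0,"grip": 0}]}}

```text
time_s: 26.98
position: [0.4298, 0.2096, 0.1532]
tcp_rot: [[0.871, 0.491, -0.002], [0.491, -0.871, -0.0], [-0.002, -0.001, -1.0]]
force: [-0.1, -0.8, -2.5]
opening: 0.138
grasp_force: 30.0
```

Run:
```python
from fit import *
st();gap("wrist","pics/w6.png")
s=bot.read_state();R=np.array(s["tcp_rot"]);print((R.T@(np.array([.5047,-.1806,.15])-s["position"])*1e3).round(1))
```

```text
t 26.98 z 0.1532 yaw -60.63 drawer mm 50.61 -53.84 F drawer 0.16 -0.77 -2.51 M [-0.12  0.15  0.04] op 0.138
10 137 [ 2.7  8.3 13.5] 3 
25 143 [ 2.5  8.  13.2] 0 
40 145 [ 2.8  8.3 13.6] 3 
55 154 [ 2.8  8.4 13.6] 0 
70 159 [ 3.   8.1 13.7] 1 
85 160 [ 2.9  8.3 13.7] 2 
100 163 [ 3.   8.5 13.9] 0 
115 174 [ 3.2  8.5 13.9] 3 
130 172 [ 3.   8.2 13.5] 0 
145 185 [ 2.7  8.2 13.5] 0 
160 195 [ 2.8  8.4 13.7] 0 
175 202 [ 3.   8.4 13.9] 0 
190 197 [ 3.3  8.4 13.5] 0 
side deg vs nominal X 0.051393863
[-126.   376.8    2.8]
```

The side stays square after retreat (0.05° from nominal). Now to the mat.

Emit:
{"op": "move_arm", "data": {"increments": [{"xyz": [-6,18,0],"roll": 0,"grip": 0},{"xyz": [-10,30,0],"roll": 0,"grip": 0},{"xyz": [-10,30,0],"roll": 0,"grip": 0},{"xyz": [-10,30,0],"roll": 0,"grip": 0},{"xyz": [-10,30,0],"roll": 0,"grip": 0}]}}

```text
time_s: 27.45
position: [0.4576, 0.0659, 0.1524]
tcp_rot: [[0.871, 0.491, -0.003], [0.491, -0.871, 0.0], [-0.003, -0.002, -1.0]]
force: [0.7, -0.1, -2.5]
opening: 0.134
grasp_force: 30.0
```

Emit:
{"op": "move_arm", "data": {"increments": [{"xyz": [-10,30,0],"roll": 0,"grip": 0},{"xyz": [-10,30,0],"roll": 0,"grip": 0},{"xyz": [-10,30,0],"roll": 0,"grip": 0},{"xyz": [-10,30,0],"roll": 0,"grip": 0},{"xyz": [-10,30,0],"roll": 0,"grip": 0}]}}

```text
time_s: 27.87
position: [0.4876, -0.0894, 0.1522]
tcp_rot: [[0.872, 0.49, -0.003], [0.49, -0.872, 0.002], [-0.002, -0.003, -1.0]]
force: [0.3, -0.9, -2.1]
opening: 0.137
grasp_force: 30.0
```

Emit:
{"op": "move_arm", "data": {"increments": [{"xyz": [-10,30,0],"roll": 0,"grip": 0},{"xyz": [-10,30,0],"roll": 0,"grip": 0},{"xyz": [-10,29,0],"roll": 0,"grip": 0},{"xyz": [0,0,10],"roll": 0,"grip": 0},{"xyz": [0,0,20],"roll": 0,"grip": 0}]}}

```text
time_s: 28.28
position: [0.5078, -0.1835, 0.1238]
tcp_rot: [[0.873, 0.488, 0.004], [0.488, -0.873, -0.002], [0.002, 0.004, -1.0]]
force: [-0.1, 1.0, -2.8]
opening: 0.136
grasp_force: 30.0
```

Emit:
{"op": "move_arm", "data": {"increments": [{"xyz": [0,0,25],"roll": 0,"grip": 0},{"xyz": [0,0,25],"roll": 0,"grip": 0},{"xyz": [0,0,20],"roll": 0,"grip": 0},{"xyz": [0,0,10],"roll": 0,"grip": 0},{"xyz": [0,0,0],"roll": 0,"grip": 0}]}}

```text
time_s: 28.7
position: [0.5038, -0.179, 0.0405]
tcp_rot: [[0.871, 0.49, -0.006], [0.491, -0.871, 0.004], [-0.004, -0.007, -1.0]]
force: [-0.5, 0.4, -2.9]
opening: 0.13
grasp_force: 30.0
```

Emit:
{"op": "move_arm", "data": {"increments": [{"xyz": [0,0,0],"roll": 0,"grip": 0},{"xyz": [0,0,0],"roll": 0,"grip": 0}]}}

```text
time_s: 28.87
position: [0.5067, -0.1807, 0.0443]
tcp_rot: [[0.871, 0.491, 0.001], [0.491, -0.871, -0.001], [0.001, 0.001, -1.0]]
force: [0.3, 0.3, -3.2]
opening: 0.135
grasp_force: 30.0
```

Run:
```python
from fit import *
st()
s=bot.read_state();R=np.array(s["tcp_rot"]);print((R.T@(np.array([.5047,-.1806,.0138])-s["position"])*1e3).round(1))
```

```text
t 28.87 z 0.0443 yaw -60.61 drawer mm 229.28 -409.2 F drawer 0.27 0.33 -3.21 M [-0.15  0.12 -0.02] op 0.135
[-1.7 -1.1 30.5]
```

Emit:
{"op": "move_arm", "data": {"increments": [{"xyz": [-1.5,-1,12],"roll": 0,"grip": 0},{"xyz": [0,0,10],"roll": 0,"grip": 0},{"xyz": [0,0,4],"roll": 0,"grip": 0},{"xyz": [0,0,2],"roll": 0,"grip": 0},{"xyz": [0,0,1],"roll": 0,"grip": 0}]}}

```text
time_s: 29.28
position: [0.5045, -0.1804, 0.0148]
tcp_rot: [[0.871, 0.491, 0.0], [0.491, -0.871, -0.0], [0.0, 0.0, -1.0]]
force: [0.6, -0.8, -1.7]
opening: 0.136
grasp_force: 30.0
```

Emit:
{"op": "move_arm", "data": {"increments": [{"xyz": [0,0,0.5],"roll": 0,"grip": 0},{"xyz": [0,0,0],"roll": 0,"grip": 0},{"xyz": [0,0,0],"roll": 0,"grip": 0}]}}

```text
time_s: 29.53
position: [0.5046, -0.1805, 0.0146]
tcp_rot: [[0.871, 0.491, 0.001], [0.491, -0.871, -0.0], [0.0, 0.001, -1.0]]
force: [-0.2, 1.4, -2.3]
opening: 0.138
grasp_force: 30.0
```

Emit:
{"op": "move_arm", "data": {"increments": [{"xyz": [0,0,0.5],"roll": 0,"grip": 0},{"xyz": [0,0,0],"roll": 0,"grip": 0},{"xyz": [0,0,0],"roll": 0,"grip": 0}]}}

```text
time_s: 29.78
position: [0.5044, -0.1804, 0.0139]
tcp_rot: [[0.871, 0.491, 0.0], [0.491, -0.871, -0.0], [0.0, 0.0, -1.0]]
force: [-0.7, 0.6, -2.3]
opening: 0.136
grasp_force: 30.0
```

Emit:
{"op": "move_arm", "data": {"increments": [{"xyz": [0,0,0.4],"roll": 0,"grip": 0},{"xyz": [0,0,0],"roll": 0,"grip": 0},{"xyz": [0,0,0],"roll": 0,"grip": 0}]}}

```text
time_s: 30.03
position: [0.5044, -0.1804, 0.0138]
tcp_rot: [[0.871, 0.491, 0.0], [0.491, -0.871, -0.0], [0.0, 0.0, -1.0]]
force: [-0.7, 0.6, 3.7]
opening: 0.135
grasp_force: 30.0
```

Emit:
{"op": "move_arm", "data": {"increments": [{"xyz": [0,0,0],"roll": 0,"grip": 26},{"xyz": [0,0,0],"roll": 0,"grip": 26},{"xyz": [0,0,0],"roll": 0,"grip": 26},{"xyz": [0,0,0],"roll": 0,"grip": 26}]}}

```text
time_s: 30.37
position: [0.5044, -0.1804, 0.0132]
tcp_rot: [[0.871, 0.491, 0.0], [0.491, -0.871, -0.0], [0.0, 0.0, -1.0]]
force: [1.1, -0.6, 0.2]
opening: 0.252
grasp_force: 0.0
```

```bash
python3 -c "
from h import *
st()"
```

```text
t 30.37 z 0.0132 yaw -60.62 drawer mm 226.98 -409.53 F drawer 1.21 -0.28 0.16 M [-0.1   0.14  0.02] op 0.252
```

Released. I go straight up, then back away to the right (tool −x) so the square can be seen.

Emit:
{"op": "move_arm", "data": {"increments": [{"xyz": [0,0,-8],"roll": 0,"grip": 26},{"xyz": [0,0,-15],"roll": 0,"grip": 26},{"xyz": [0,0,-25],"roll": 0,"grip": 26},{"xyz": [0,0,-35],"roll": 0,"grip": 26},{"xyz": [0,0,-35],"roll": 0,"grip": 26}]}}

```text
time_s: 30.78
position: [0.5035, -0.1799, 0.1323]
tcp_rot: [[0.871, 0.491, -0.002], [0.491, -0.871, 0.001], [-0.001, -0.002, -1.0]]
force: [0.6, -0.3, -0.8]
opening: 0.261
grasp_force: 0.0
```

Emit:
{"op": "move_arm", "data": {"increments": [{"xyz": [0,0,-35],"roll": 0,"grip": 26},{"xyz": [0,0,-35],"roll": 0,"grip": 26},{"xyz": [-30,0,-15],"roll": 0,"grip": 26},{"xyz": [-30,0,0],"roll": 0,"grip": 26},{"xyz": [-25,0,0],"roll": 0,"grip": 26}]}}

```text
time_s: 31.2
position: [0.4297, -0.2227, 0.2185]
tcp_rot: [[0.871, 0.492, 0.003], [0.492, -0.871, -0.003], [0.001, 0.004, -1.0]]
force: [0.6, -0.6, 0.0]
opening: 0.259
grasp_force: 0.0
```

Emit:
{"op": "move_arm", "data": {"increments": [{"xyz": [0,0,0],"roll": 0,"grip": 26},{"xyz": [0,0,0],"roll": 0,"grip": 26},{"xyz": [0,0,0],"roll": 0,"grip": 26}]}}

```text
time_s: 31.45
position: [0.4306, -0.2221, 0.2167]
tcp_rot: [[0.872, 0.49, 0.001], [0.49, -0.872, -0.0], [0.001, 0.001, -1.0]]
force: [-0.1, 0.3, -0.2]
opening: 0.261
grasp_force: 0.0
```

Run:
```python
from fit import *
st();c=cam("wrist");im,d=bot.capture("wrist");P=cloud("wrist",d,c);save("pics/w7.png",im)
for r in bot.trace("square","wrist")[:2]:
    try: print(square(P,r["mask"],.004))
    except Exception as e: print("x",r["mask"].sum())
for r in bot.trace("mat","wrist")[:1]:
    k=max(cv2.findContours(r["mask"].astype(np.uint8),0,2)[0],key=cv2.contourArea);p=P[k[:,0,1],k[:,0,0]][:,:2].astype(np.float32);print(cv2.minAreaRect(p[np.isfinite(p[:,0])]))
c=cam("scene");im,d=bot.capture("scene");save("pics/s7.png",im);P=cloud("scene",d,c);print(drawer(P))
c=cam("top");im,d=bot.capture("top");print(drawer(cloud("top",d,c)))
```

```text
t 31.45 z 0.2167 yaw -60.66 drawer mm 167.08 -469.47 F drawer -0.16 0.3 -0.24 M [-0.07  0.12 -0.  ] op 0.261
x 473
{'c': array([ 0.55445209, -0.49347539]), 'yaw': np.float32(75.479965), 'ext': [[-62.6, -100.6], [104.2, 62.9]], 'brace': (np.float64(139.60696518421173), np.float64(16.58478334546089)), 'zbr': np.float64(0.05561773647871898), 'armx': (np.float32(0.5364003), array([14.57712, 53.52982], dtype=float32)), 'army': (np.float32(0.8918836), array([-43.21378, -59.01403], dtype=float32))}
((0.5044088363647461, -0.18055382370948792), (0.19337069988250732, 0.1930692344903946), 3.6328117847442627)
{'yaw': np.float32(-15.008778), 'side': np.float32(-15.196226), 'lean': np.float32(0.0032715797), 'corner': array([0.39538127, 0.27570067]), 'nb': 296, 'ns': 315, 'wb': np.float64(0.014629950188100344), 'ws': np.float64(0.012181197311729192), 'zb': np.float64(0.05849256888408089), 'zs': np.float64(0.05905309993766994)}
{'yaw': np.float32(-15.982414), 'side': np.float32(-15.214369), 'lean': np.float32(-0.013404936), 'corner': array([0.39572155, 0.27285283]), 'nb': 214, 'ns': 315, 'wb': np.float64(0.011793139446526766), 'ws': np.float64(0.013674193192273375), 'zb': np.float64(0.059184552003786584), 'zs': np.float64(0.058865333901171546)}
```

View pics/s7.png

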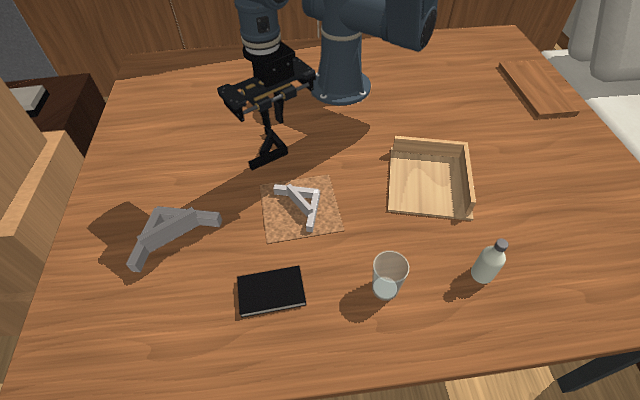

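The scene view shows the square lying flat mid-mat at (300,207), the side square to the back at (465,180), and the glass (390,272), notebook (270,291) and glue (488,262) where they were. Handing in.

```bash
python3 -c "
from rig import bot
print(bot.hand_in())"
```

```text
the job is handed in; nothing more can be done
None
```

The job is handed in at about 32 s of the 72 s: I pressed the square home and held it for over 2 s at roughly 8–10 N per face. The side stood square within the roughly 0.5° the cameras resolve, and the square lies flat in the middle of the mat with the glass, notebook and glue bottle untouched; the hand-in gave no verdict.

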